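# Walk a granite test slab home and clamp it

## Task

Walk the heavy granite slab forward across the shelf, nudging its left and right back corners in turn, until its long front face sits square against the sprung stop bar and holds the bar lightly pressed in, roughly centred under the clamp. Then swing the clamp arm down until its rubber foot rests on the slab. Its polished edge bruises easily: never push the slab with more than 12 N (a straight shove at its middle takes more) nor the clamp with more than 20 N, and leave the other things on the shelf alone.

Things in the scene. Friction and masses are not known exactly. Their poses are not given: they have to be found in the camera images.
- block: Granite slab, 3.2 kg (+-2 %), 90 (x) x 220 (y) mm, top 64 mm up, on four 4 mm nylon glides at x +-20, y +-42. Origin: on the shelf under its centre; +x is its front, towards the stop. A shove at the middle takes 12.5 N or more; pushed at one back corner (y +-98) 5 to 7 N: that end swings ahead, the other end's glides stay about put. Starts roughly square, its front 30 to 47 mm short of the bar.
- fixture: Steel stop. Origin: on the shelf under the middle of its bar's nominal front face; +x is the way the slab must go. Bar 140 mm along y, 6 to 40 mm high. Set screws put its face up to 3.5 mm before or beyond x = 0, anew each time, not told by this pose: feel for it. The bar slides back along x as one, without tilting, on springs of 1 N/mm (no preload, 10 mm); pressed in 1.5 to 3 mm is right.
- clamp_arm (a joint): Hinge of the clamp's arm, rad: 0 = level, foot on the slab's top; grows as it rises (1.57 straight up). Starts at 0.95 to 1.2, stays where left; takes 0.2 N m to move. Arm: flat steel bar 24 mm wide, 8 mm thick, centred on the hinge axis, reaching 160 mm from it; rubber foot (22 mm across) below it at 115 mm. Press its upper face about 130 mm from the hinge.
- clamp_hinge (a point): Middle of the clamp's hinge axis, 78 mm above the shelf, 75 mm behind the stop's origin (fixture x = +75, y = 0); the axis is parallel to the fixture's y, and the level arm points from it along fixture -x, over the slab. The cheeks beside the hinge rise to 90 mm. The clamp is bolted down.
- washer: Nylon spacer ring, 44 mm across, 8 mm high, lying on the shelf; bystander. Origin: centre of the underside.
- nut_driver: Nut driver 220 mm long, 28 mm thick handle, lying along its x; bystander. Origin: below the front end of the handle, on the shelf.
- mug: Enamel mug, 80 mm across, 90 mm high, handle at +y; bystander. Origin: centre of the underside.
- pickup: Magnetic pickup tool, 208 mm long, 16 mm thick, lying along its x; bystander. Origin: on the shelf below the tool, about its middle.
- clamp_base: The clamp's steel base, bolted to the shelf; it carries the arm. Origin: on the shelf, below the hinge. Axes as the fixture's.
Things that resemble listed ones, but are neither listed nor needed, are in the scene too. Leave any purple look-alike of the clamp_base alone.

How it is judged:
On the way:
1. the slab is home: square to the stop bar, pressing it in, centred, with the clamp still open (contact force between block and fixture above 0.5 N and angle between the x axis of block and the x axis of fixture, either way round below 0.045 rad and y of block in the frame of fixture between -0.025 and 0.025 m and value of joint clamp_arm above 0.7 rad), for 0.2 s.
At the end, for the whole second after the job is handed in: The slab rests still against the stop bar, pressing it with more than 0.5 N (0.5 mm in), square to it within 2.5 degrees, within 25 mm of centred, and the clamp arm is down within 0.035 rad (about 4 mm at the foot) of level (contact force between block and fixture above 0.5 N and angle between the x axis of block and the x axis of fixture, either way round below 0.045 rad and y of block in the frame of fixture between -0.025 and 0.025 m and value of joint clamp_arm below 0.035 rad and linear speed of block below 0.005 m/s); the robot touches nothing.
It fails at once if the slab is pressed with more than 12 N (contact force between block and the fingers above 12.3 N or contact force between block and the arm above 12.3 N).
It fails at once if the clamp is pressed with more than 20 N (contact force between clamp_base and the fingers above 21 N or contact force between clamp_base and the arm above 21 N).
It fails at once if the slab is tipped (angle between block's own z axis and vertical above 0.1 rad).
It fails at once if a bystander is disturbed (distance of any of washer, nut_driver, mug, pickup from where it was at the start of the episode above 0.015 m).
It also fails if it takes over 72 s, if anything falls off the work surface, if the arm or the gripper's body presses on something with over 40 N, if the wrist force passes 120 N, or if a joint passes its speed limit or range.

## Robot

A 7-joint arm with a two-finger parallel gripper is mounted at the origin on the work surface. World frame = base frame: x ahead of the robot, y to its left, z up, the work surface at z = 0. Lengths are in m, angles in rad, forces in N, time in s.
With the tool pointing down it reaches from about 0.425 to 0.925 m from the base axis. Payload 6.8 kg.
Tool frame: the origin (TCP) lies midway between the tips of the shut fingers; the grasp point (between the pads) lies 19 mm behind it (env.grip_point_offset is the z of the grasp point in the tool frame, in m); z points along the fingers, y is the direction in which the jaws open and shut (so a half turn about z gives the same grasp; the last joint's range is limited). The gripper opens to 88 mm and grips with 3 to 60 N. Pads are 20 mm wide; open, the fingers measure 115 mm over their backs; the gripper's body (75 mm by 178 mm) begins 61 mm behind the grasp point.
Start: joints at [1.048, 0.477, 0.022, 1.555, -0.011, 1.109, -0.083], TCP at [0.272, -0.618, 0.184] pointing down, gripper open.
Joint ranges: [-2.96, 2.96], [-0.34, 2.1], [-1.41, 1.46], [0.24, 2.44], [-1.37, 4.51], [0.17, 1.92], [-2.96, 2.96]. Speed limits (rad/s): [2.39, 2.39, 3.14, 3.14, 3.14, 3.14, 3.14].

## Interface

Orientations are given as a unit quaternion [w, x, y, z].
In Python, from workcell import status, imaging, env, finder gives the robot as it stands.
- The arm moves only by the tool arm_command, never from a script. Its argument "series" is a list that holds one entry, the list of rows, each a list of 5 numbers: the shift along the world's x, y, z in cm, then the turn about the world's z in rad, then the opening, from 0 (shut) to 1 (fully open). A call has 1 to 12 rows; each row shifts and turns the pose as measured when the row begins; what a row does not reach is not made up. A row lasts 1/8 s, in which the tool goes at most 62.5 mm and 10.7 degrees, less where a joint would pass 70% of its speed; a pose out of reach is approached as far as the arm can. A call with a gripper value outside its range is refused whole. The fingers move at their own pace and stop on an object; "grip_force" is the grip in N (left out, the last holds). Time passes only in rows, so rows that do not move let the fingers close. It gives the time, the measured TCP pose, the force and the opening at its end, in the units of the state.
- status.get_obs(): the state, without advancing time (a new reading comes with each control period).
- imaging.get_image(name): name is "scene" or "side" or "wrist"; returns the picture (384x512x3 uint8, red, green, blue); there is no depth.
- imaging.camera_model(name): a dict with "fx", "fy", "cx", "cy" (pixels), "pose" (4x4, takes a point from camera to world coordinates); the wrist camera has in their place "mount" (4x4, takes a point from camera to tool coordinates, whose origin is the TCP and whose axes are the flange's). Camera axes: x right, y down, z forward; pixel columns grow to the right and rows downward; lengths in m; the calibration is good to about 2 mm. The wrist camera is an equidistant fisheye: a pixel r from the principal point sees the ray r / f radians off the axis. A picture is of the moment at which its call begins: read the wrist's pose just before it. camera_model takes no time and is no camera call.
- env.close_job(): hands the job in, once; it reports no verdict.
Trained networks look in the newest picture that a camera, given by its name, has taken for a name from the list of things; names that differ only in an ending like _2 or _b are one class to them, and where a whole thing is asked for, a point or a joint stands for the part that bears it (a point fixed in the world has none). Each returns a list of dicts, best first, with "score" (0 to 1); they miss things now and then, are a little off and sometimes report something else, mostly with a low value. They report only what shows in the picture. A call takes as long as a camera call. They do not tell look-alikes from the thing itself.
- finder.recognise(label, camera): "point" ([x, y, z] in m, in world coordinates, good to about 4 mm: the middle of the surface that is visible of it).
The state is a dict: "time_s": time; "joints": joint angles; "dq": joint speeds; "joint_efforts": joint torques, N m; "ee_pos": TCP position; "tcp_rot": TCP orientation; "ft_force": force on the tool from outside, world axes, zero at the start; "ft_torque": the same for the moment, N m; "opening": finger opening in m.
Only numpy, scipy, OpenCV 4.12 (cv2) and the standard library are available. Lean on these libraries where they do the work, as an engineer would, in place of code of your own. Each camera call takes 0.05 s, during which the arm holds its last target.

## Working session

There is one attempt and no reset: what is moved stays moved. The work goes in short steps, Python scripts to look and compute and a tool call to move; the robot and the scene stay as the last step left them, time stands still between calls to the robot, and variables do not carry over. Pictures are saved under pics/ and viewed, and the job is handed in when it is done.

Besides the shell and the picture viewer there is one more tool, called after "Call:" by a JSON object that holds its "name" and its "arguments". arm_command: Moves the arm, as the interface text tells. Its arguments: {"type":"object","properties":{"series":{"type":"array"},"grip_force":{"type":"number"}},"required":["series"]}

```bash
ls; mkdir -p pics; python3 - <<'E'
from workcell import status, imaging, env, finder
import cv2
o=status.get_obs(); print(o)
for n in ("scene","side","wrist"):
    im=imaging.get_image(n); cv2.imwrite(f"pics/{n}0.png",im[:,:,::-1]); m=imaging.camera_model(n); print(n,m)
E
```

```text
pics
{'time_s': 0.0, 'joints': array([ 1.04791162,  0.47780694,  0.0223594 ,  1.55641664, -0.01149909,
        1.109297  , -0.0830933 ]), 'dq': array([-0.00145181,  0.0021694 , -0.00100696, -0.00064043, -0.00079065,
       -0.00044115, -0.00277204]), 'joint_efforts': array([-1.14384417e-03, -5.82850778e+01,  1.53398305e+00, -2.72609442e+01,
       -5.44732099e-02,  1.70686160e-02,  2.07324451e-04]), 'ee_pos': array([ 0.27172566, -0.61717359,  0.18339228]), 'tcp_rot': array([-8.62882386e-04,  9.78569589e-01,  2.05914425e-01, -2.54858955e-04]), 'ft_force': array([ 0.20244352,  0.33039384, -0.11426789]), 'ft_torque': array([-0.0286598 , -0.00889123,  0.00787925]), 'opening': 0.08753577586155069}
scene {'fx': 481.21407604265517, 'fy': 481.21407604265517, 'cx': 258.54843581204227, 'cy': 186.5908950202422, 'pose': array([[-0.56398796,  0.54952397, -0.61639353,  1.44471207],
       [ 0.82572881,  0.3667339 , -0.42857691,  0.538419  ],
       [-0.00946088, -0.75068612, -0.66059128,  0.86011981],
       [ 0.        ,  0.        ,  0.        ,  1.        ]])}
side {'fx': 459.6115757566088, 'fy': 459.6115757566088, 'cx': 253.59106860513103, 'cy': 193.7465344261916, 'pose': array([[ 0.95749021, -0.22352285,  0.18234593,  0.4932023 ],
       [-0.28816639, -0.7123661 ,  0.6399177 , -0.73519911],
       [-0.01313917, -0.6652609 , -0.74649534,  0.96908248],
       [ 0.        ,  0.        ,  0.        ,  1.        ]])}
wrist {'fx': 297.3186396354542, 'fy': 297.3186396354542, 'cx': 252.47413474090598, 'cy': 191.64352948999684, 'mount': array([[ 1.13192517e-04, -9.64030476e-01, -2.65791701e-01,
         7.32429091e-02],
       [ 9.99999993e-01,  9.80416289e-05,  7.02708110e-05,
        -8.53235392e-04],
       [-4.16845521e-05, -2.65791707e-01,  9.64030480e-01,
        -2.00788977e-01],
       [ 0.00000000e+00,  0.00000000e+00,  0.00000000e+00,
         1.00000000e+00]])}
```

View pics/scene0.png

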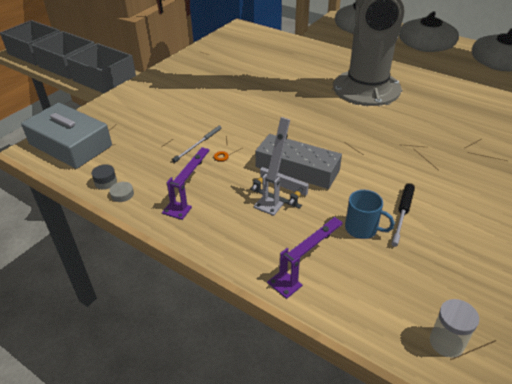

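View pics/side0.png

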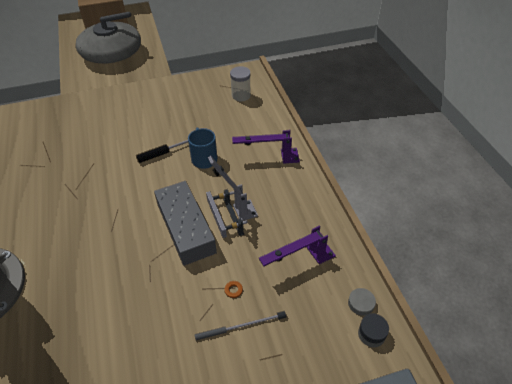

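```bash
python3 - <<'E'
from workcell import status, imaging, env, finder
for l in ("block","fixture","clamp_arm","clamp_base","mug","washer","nut_driver","pickup"):
  for c in ("scene","side"):
    try: print(l,c,[(round(d['score'],2),[round(float(v),3) for v in d['point']]) for d in finder.recognise(l,c)])
    except Exception as e: print(l,c,e)
print(status.get_obs()['time_s'])
E
```

```text
block scene [(0.58, [0.553, 0.058, 0.067])]
block side [(0.59, [0.522, -0.001, 0.063])]
fixture scene [(0.76, [0.624, 0.062, 0.026])]
fixture side [(0.62, [0.637, 0.032, 0.029])]
clamp_arm scene [(0.93, [0.748, -0.155, 0.081]), (0.9, [0.647, 0.045, 0.161]), (0.61, [0.792, 0.231, 0.084])]
clamp_arm side [(0.75, [0.784, 0.232, 0.083]), (0.74, [0.736, -0.162, 0.082]), (0.73, [0.637, 0.03, 0.18])]
clamp_base scene [(0.85, [0.818, -0.147, 0.072]), (0.71, [0.867, 0.224, 0.074]), (0.57, [0.676, 0.046, 0.09])]
clamp_base side [(0.72, [0.674, 0.031, 0.065]), (0.68, [0.798, -0.163, 0.083]), (0.6, [0.85, 0.218, 0.075])]
mug scene [(0.79, [0.642, 0.283, 0.057])]
mug side [(0.56, [0.628, 0.255, 0.059])]
washer scene []
washer side [(0.5, [0.598, -0.187, 0.007])]
nut_driver scene [(0.84, [0.523, 0.338, 0.023])]
nut_driver side [(0.57, [0.489, 0.324, 0.022])]
pickup scene [(0.77, [0.573, -0.277, 0.013])]
pickup side [(0.85, [0.557, -0.284, 0.007])]
0.95
```

```bash
python3 - <<'E'
import cv2
a=cv2.imread("pics/scene0.png"); c=a[110:220,235:355]; cv2.imwrite("pics/scene0c.png",cv2.resize(c,None,fx=5,fy=5,interpolation=cv2.INTER_CUBIC))
a=cv2.imread("pics/side0.png"); c=a[150:270,145:270]; cv2.imwrite("pics/side0c.png",cv2.resize(c,None,fx=5,fy=5,interpolation=cv2.INTER_CUBIC))
E
```

```text
(no output)
```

View pics/scene0c.png

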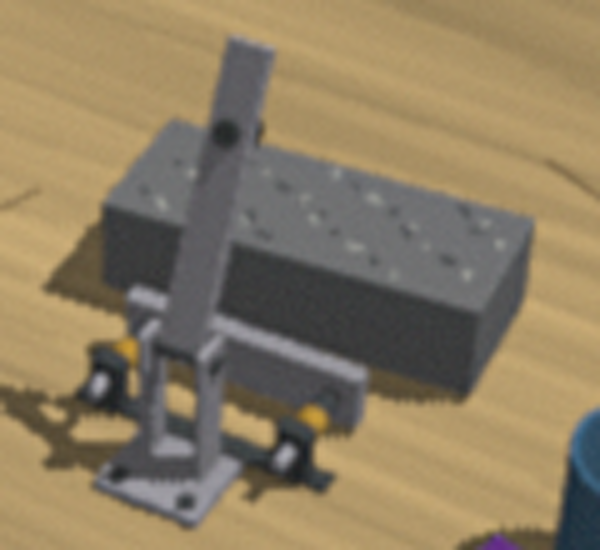

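View pics/side0c.png

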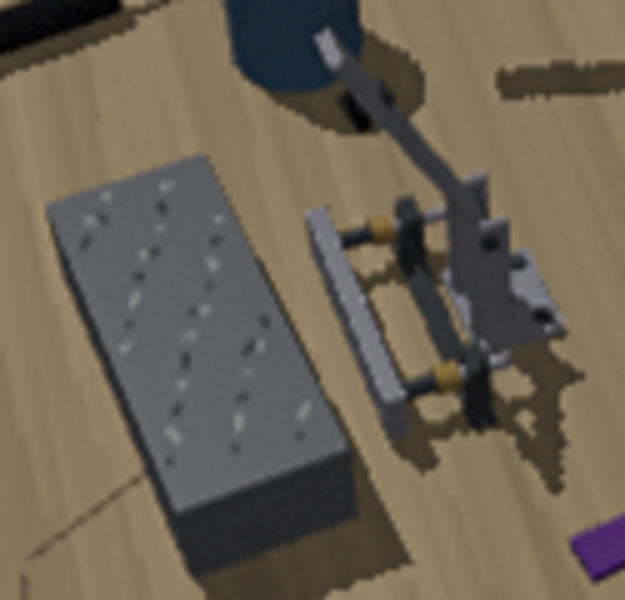

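View pics/wrist0.png

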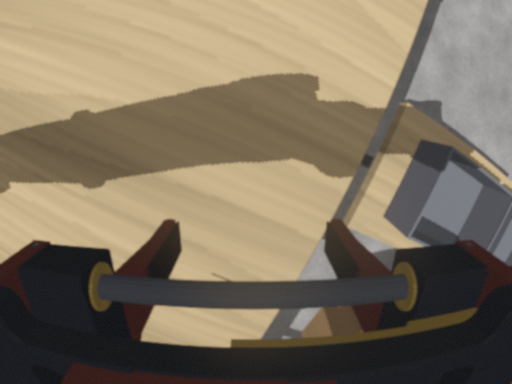

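```bash
cat > h.py <<'E'
import numpy as np
from workcell import imaging
def ray(cam,uv):
    m=imaging.camera_model(cam); P=m['pose']
    d=P[:3,:3]@np.array([(uv[0]-m['cx'])/m['fx'],(uv[1]-m['cy'])/m['fy'],1.]); return P[:3,3],d
def onz(cam,uv,z):
    o,d=ray(cam,uv); return o+d*(z-o[2])/d[2]
def proj(cam,p):
    m=imaging.camera_model(cam); P=m['pose']; q=P[:3,:3].T@(np.asarray(p,float)-P[:3,3])
    return np.array([m['fx']*q[0]/q[2]+m['cx'],m['fy']*q[1]/q[2]+m['cy']])
E
python3 - <<'E'
from h import *
np.set_printoptions(precision=4,suppress=True)
S=dict(FR=(105,205),BR=(175,120),FL=(475,312),BL=(532,220))
D=dict(FR=(350,447),BR=(177,515),FL=(205,155),BL=(48,208))
A={}
for k in S:
    a=onz('scene',(235+S[k][0]/5-.4,110+S[k][1]/5-.4),.064); b=onz('side',(145+D[k][0]/5-.4,150+D[k][1]/5-.4),.064)
    A[k]=(a+b)/2; print(k,a[:2],b[:2])
for nm in ('scene','side'):pass
f=A['FL']-A['FR'];b=A['BL']-A['BR'];print('len',np.linalg.norm(f),np.linalg.norm(b), 'w',np.linalg.norm(A['FL']-A['BL']),np.linalg.norm(A['FR']-A['BR']))
print('yaw',[np.arctan2(-v[0],v[1]) for v in (f,b)],'c',sum(A.values())/4)
print('bar scene front?',onz('scene',(235+130/5,110+290/5),.04),onz('scene',(235+365/5,110+375/5),.04))
print('bar side front edge',onz('side',(145+308/5,150+215/5),.04),onz('side',(145+388/5,150+402/5),.04))
E
```

```text
FR [ 0.5832 -0.0689] [ 0.5815 -0.0719]
BR [ 0.4948 -0.0812] [ 0.4937 -0.0862]
FL [0.5526 0.1426] [0.552  0.1417]
BL [0.4662 0.1314] [0.4645 0.1286]
len 0.2147135745642854 0.2156569317352159 w 0.08778472858437032 0.08913952302965981
yaw [np.float64(0.14058684445344977), np.float64(0.13432181380363953)] c [0.5235 0.0295 0.064 ]
bar scene front? [ 0.6131 -0.031   0.04  ] [0.6033 0.1092 0.04  ]
bar side front edge [0.5991 0.1021 0.04  ] [ 0.6095 -0.0343  0.04  ]
```

Call:
{"name": "arm_command", "arguments": {"series": [[[2.6, 4.5, 2.5, -0.03, 0], [2.6, 4.5, 2.5, -0.03, 0], [2.6, 4.5, 2.5, -0.03, 0], [2.6, 4.5, 2.5, -0.03, 0], [2.6, 4.5, 1, -0.03, 0], [2, 4.8, 0, -0.03, 0], [0.5, 6, 0, -0.03, 0], [0.5, 6, 0, -0.03, 0], [0.5, 6, 0, -0.03, 0], [0.5, 6, 0, -0.03, 0], [0, 6, 0, -0.03, 0], [0, 6, 0, -0.02, 0]]]}}

```text
time_s: 2.45
ee_pos: [0.4435, 0.0316, 0.2994]
tcp_rot: [0.002, 1.0, 0.022, 0.003]
ft_force: [2.0, 1.0, -0.1]
opening: 0.0011
```

```bash
python3 - <<'E'
from workcell import status, imaging
import cv2
o=status.get_obs(); print(o['time_s'],o['ee_pos'],o['tcp_rot'],o['dq'].round(3))
cv2.imwrite("pics/wrist1.png",imaging.get_image("wrist")[:,:,::-1])
o=status.get_obs(); print(o['ee_pos'],o['tcp_rot'],o['ft_force'])
a=cv2.imread("pics/wrist1.png");cv2.imwrite("pics/wrist1b.png",cv2.resize(a,(800,600),interpolation=cv2.INTER_CUBIC))
E
```

```text
2.45 [0.44352883 0.0316188  0.29941439] [0.00171449 0.99974607 0.02221466 0.00337224] [-0.566  0.035 -0.556 -0.039  0.026 -0.    -1.285]
[0.44291932 0.04075571 0.29981143] [-1.07526677e-04  9.99625295e-01  2.71170908e-02  3.73117449e-03] [-0.22495689  5.89322643  0.19009296]
```

View pics/wrist1b.png

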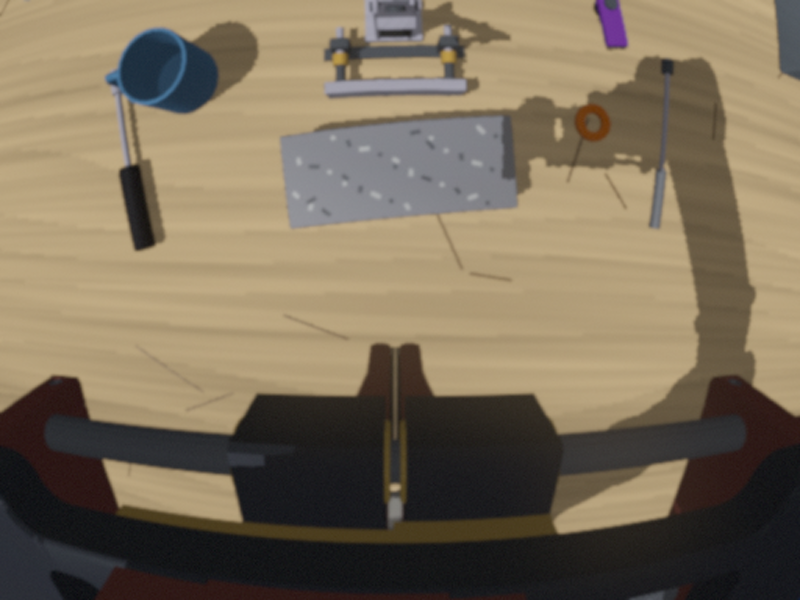

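```bash
cat >> h.py <<'E'
from scipy.spatial.transform import Rotation as R
def wpose(o):
    q=o['tcp_rot']; T=np.eye(4); T[:3,:3]=R.from_quat([q[1],q[2],q[3],q[0]]).as_matrix(); T[:3,3]=o['ee_pos']
    return T@imaging.camera_model('wrist')['mount']
def wonz(P,uv,z):
    m=imaging.camera_model('wrist'); x=(uv[0]-m['cx'])/m['fx'];y=(uv[1]-m['cy'])/m['fy'];t=np.hypot(x,y)
    d=P[:3,:3]@np.array([np.sin(t)*x/t,np.sin(t)*y/t,np.cos(t)]); return P[:3,3]+d*(z-P[2,3])/d[2]
E
python3 - <<'E'
from h import *
from workcell import status
import cv2,pickle
np.set_printoptions(precision=4,suppress=True)
o=status.get_obs(); print(o['ee_pos'],o['dq'])
im=imaging.get_image("wrist")[:,:,::-1]; cv2.imwrite("pics/wrist2.png",im); np.save("P2.npy",wpose(o))
c=im[0:155,170:340]; cv2.imwrite("pics/wrist2c.png",cv2.resize(c,None,fx=4.7,fy=3.8*1,interpolation=cv2.INTER_CUBIC)) if 0 else cv2.imwrite("pics/wrist2c.png",cv2.resize(c,None,fx=3.8,fy=3.8,interpolation=cv2.INTER_CUBIC))
E
```

```text
[0.4429 0.0408 0.2998] [ 0.0367 -0.0047  0.0441 -0.0006 -0.0063  0.0055  0.2376]
```

View pics/wrist2c.png

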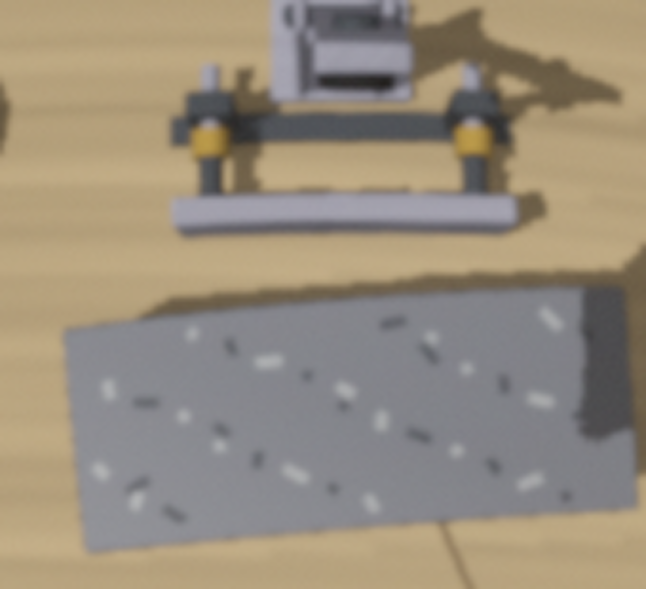

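```bash
python3 - <<'E'
from h import *
np.set_printoptions(precision=4,suppress=True)
P=np.load("P2.npy"); f=lambda u,v,z: wonz(P,(170+u/3.8-.4,v/3.8-.4),z)[:2]
FL,BL,FR,BR=f(65,330,.064),f(88,552,.064),f(624,286,.064),f(637,508,.064); print(FL,BL,FR,BR)
a,b=FL-FR,BL-BR; print(np.linalg.norm(a),np.linalg.norm(b),np.linalg.norm(FL-BL),[np.arctan2(-v[0],v[1]) for v in (a,b)],(FL+BL+FR+BR)/4)
l,r=f(178,228,.04),f(514,224,.04); print(l,r,np.linalg.norm(l-r),np.arctan2(-(l-r)[0],(l-r)[1]),(l+r)/2)
E
```

```text
[0.5518 0.1445] [0.4646 0.1322] [ 0.5827 -0.0713] [ 0.4949 -0.083 ]
0.21793385254298867 0.21731371423574297 0.08808619079598734 [np.float64(0.1419262137476283), np.float64(0.1400402858386083)] [0.5235 0.0306]
[0.5972 0.1055] [ 0.6074 -0.0302] 0.1360395949562546 0.0751966391665482 [0.6023 0.0377]
```

Call:
{"name": "arm_command", "arguments": {"series": [[[-0.1, 1.5, -5, 0.02, 0], [-0.1, 1.5, -5, 0.02, 0], [-0.1, 1.5, -5, 0.01, 0], [-0.1, 1.5, -5, 0, 0], [-0.1, 1.5, -4, 0, 0], [-0.1, 0.1, -2, 0, 0], [-0.1, 0, -1, 0, 0], [0, 0, -0.3, 0, 0], [0, 0, 0, 0, 0]]]}}

```text
time_s: 3.68
ee_pos: [0.44, 0.1105, 0.0221]
tcp_rot: [0.002, 0.999, 0.052, 0.009]
ft_force: [1.2, 0.8, 0.4]
opening: 0.0001
```

Call:
{"name": "arm_command", "arguments": {"series": [[[0.3, 0.5, 0.2, 0, 0], [0.3, 0.2, 0.1, 0, 0], [0, 0, 0, 0, 0], [0.1, 0, 0, 0, 0], [0.1, 0, 0, 0, 0]]]}}

```text
time_s: 4.3
ee_pos: [0.4506, 0.1181, 0.0276]
tcp_rot: [0.001, 0.999, 0.052, 0.011]
ft_force: [0.4, 0.2, -0.5]
opening: 0.0008
```

Call:
{"name": "arm_command", "arguments": {"series": [[[0.1, 0, 0, 0, 0], [0.1, 0, 0, 0, 0], [0.1, 0, 0, 0, 0]]]}}

```text
time_s: 4.68
ee_pos: [0.4536, 0.1179, 0.0274]
tcp_rot: [0.001, 0.999, 0.052, 0.011]
ft_force: [0.6, 0.4, 0.3]
opening: 0.0005
```

Call:
{"name": "arm_command", "arguments": {"series": [[[0.1, 0, 0, 0, 0], [0.1, 0, 0, 0, 0], [0.1, 0, 0, 0, 0], [0.1, 0, 0, 0, 0]]]}}

```text
time_s: 5.18
ee_pos: [0.4578, 0.1179, 0.0273]
tcp_rot: [0.001, 0.999, 0.052, 0.011]
ft_force: [-0.2, 0.1, 0.1]
opening: 0.0003
```

Call:
{"name": "arm_command", "arguments": {"series": [[[0.1, 0, 0, 0, 0], [0.1, 0, 0, 0, 0], [0.1, 0, 0, 0, 0]]]}}

```text
time_s: 5.55
ee_pos: [0.4611, 0.1179, 0.0273]
tcp_rot: [0.001, 0.999, 0.052, 0.011]
ft_force: [-0.2, 0.1, -0.4]
opening: 0.0007
```

Call:
{"name": "arm_command", "arguments": {"series": [[[0.1, 0, 0, 0, 0], [0.1, 0, 0, 0, 0], [0.1, 0, 0, 0, 0]]]}}

```text
time_s: 5.92
ee_pos: [0.4643, 0.1179, 0.0273]
tcp_rot: [0.001, 0.999, 0.052, 0.011]
ft_force: [-0.8, 0.1, 0.3]
opening: 0.0004
```

```bash
cat > snap.py <<'E'
import sys,cv2
from h import *
from workcell import status
n=sys.argv[1]
o=status.get_obs(); print(o['time_s'],o['ee_pos'],o['ft_force'].round(2))
im=imaging.get_image("wrist")[:,:,::-1]; cv2.imwrite(f"pics/{n}w.png",cv2.resize(im,(800,600),interpolation=cv2.INTER_CUBIC)); np.save(f"P_{n}.npy",wpose(o))
s=imaging.get_image("side")[:,:,::-1][140:290,130:290]; cv2.imwrite(f"pics/{n}s.png",cv2.resize(s,None,fx=4,fy=4,interpolation=cv2.INTER_CUBIC))
E
python3 snap.py a
```

```text
5.925 [0.46426898 0.11787186 0.0273394 ] [-0.83  0.07  0.35]
```

View pics/aw.png

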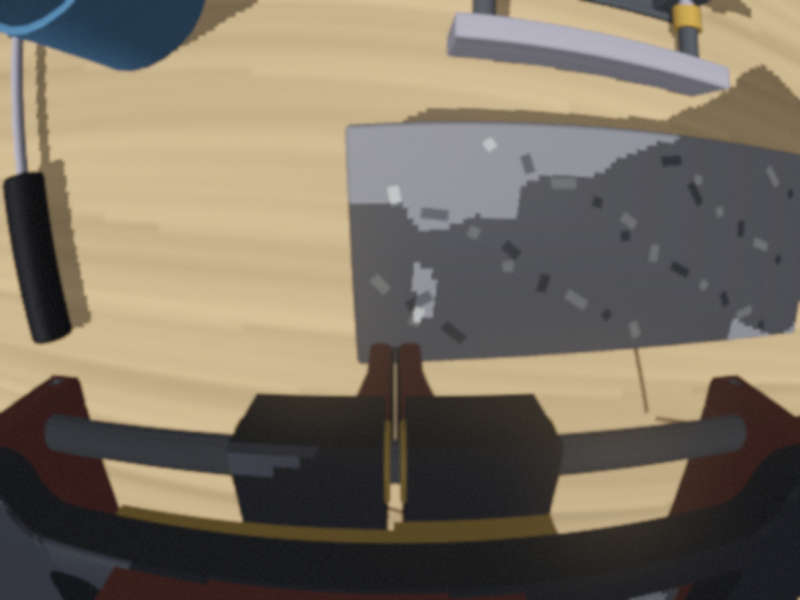

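View pics/as.png

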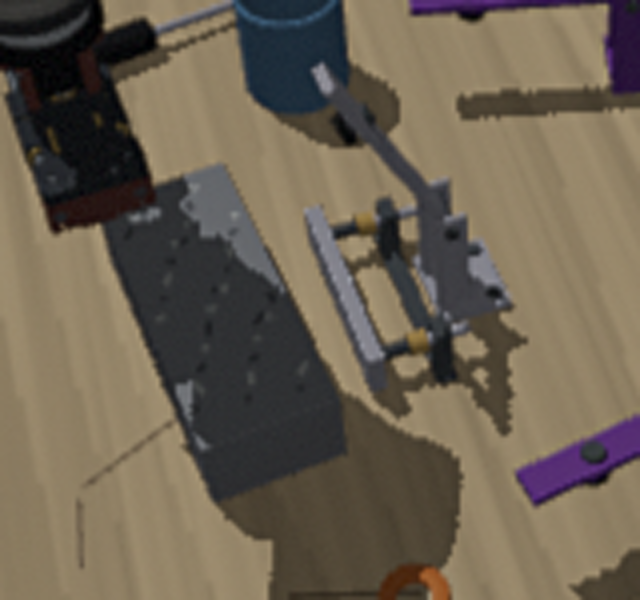

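```bash
cat > w.py <<'E'
# usage: w.py name z u v [z u v...] 800x600 pixels
import sys
from h import *
P=np.load(f"P_{sys.argv[1]}.npy"); a=list(map(float,sys.argv[2:]))
for i in range(0,len(a),3): print(wonz(P,((a[i+1]+.5)*.64-.5,(a[i+2]+.5)*.64-.5),a[i])[:2].round(4))
E
python3 w.py a .064 347 126 .064 360 362 .064 700 340 .04 452 52 .04 728 90 .04 450 54
```

```text
[0.5518 0.145 ]
[0.4649 0.1325]
[ 0.4863 -0.0156]
[0.5908 0.1086]
[ 0.6069 -0.0303]
[0.5898 0.1093]
```

Call:
{"name": "arm_command", "arguments": {"series": [[[0.1, 0, 0, 0, 0], [0.1, 0, 0, 0, 0], [0.1, 0, 0, 0, 0]]]}}

```text
time_s: 6.4
ee_pos: [0.4674, 0.1179, 0.0273]
tcp_rot: [0.001, 0.999, 0.052, 0.011]
ft_force: [-1.4, 0.1, 0.2]
opening: 0.0006
```

Call:
{"name": "arm_command", "arguments": {"series": [[[0.1, 0, 0, 0, 0], [0.1, 0, 0, 0, 0], [0.1, 0, 0, 0, 0]]]}}

```text
time_s: 6.78
ee_pos: [0.4707, 0.1179, 0.0273]
tcp_rot: [0.001, 0.999, 0.052, 0.011]
ft_force: [-0.3, -0.4, -0.3]
opening: 0.0006
```

```bash
python3 snap.py b
```

```text
6.775 [0.47067427 0.11789842 0.02734181] [-0.29 -0.35 -0.33]
```

View pics/bw.png

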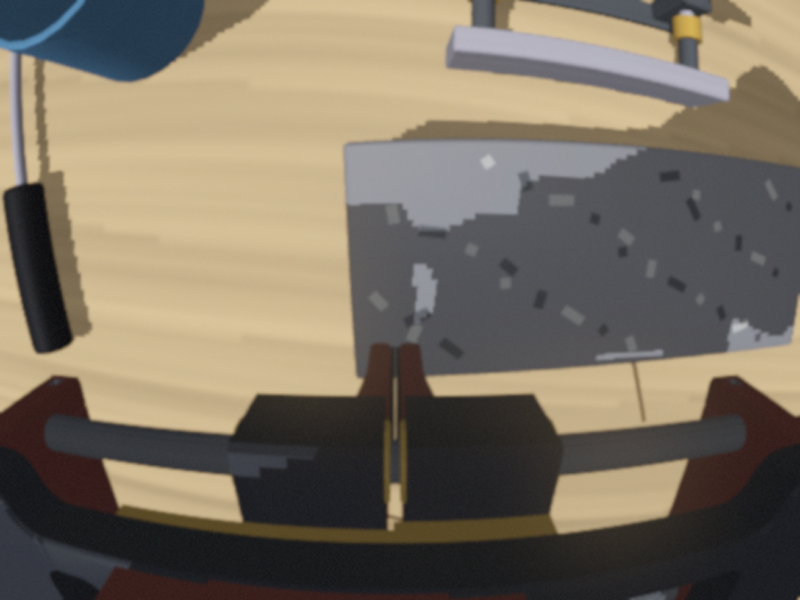

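```bash
python3 w.py b .064 345 145 .064 357 376 .064 700 354 .064 800 165 .064 790 343;  python3 - <<'E'
from h import *
from workcell import status
print(status.get_obs()['ee_pos'],proj('side',status.get_obs()['ee_pos']),proj('scene',status.get_obs()['ee_pos']))
E
python3 - <<'E'
import cv2
from workcell import imaging
im=imaging.get_image("scene")[:,:,::-1][80:220,220:370]; cv2.imwrite("pics/bsc.png",cv2.resize(im,None,fx=4,fy=4,interpolation=cv2.INTER_CUBIC))
E
```

```text
[0.5513 0.1451]
[0.4653 0.1332]
[ 0.4862 -0.0179]
[ 0.583  -0.0636]
[ 0.4952 -0.0825]
[0.47072618 0.11787284 0.02732525] [159.4495636  202.54826078] [334.4654751  163.34266257]
```

View pics/bsc.png

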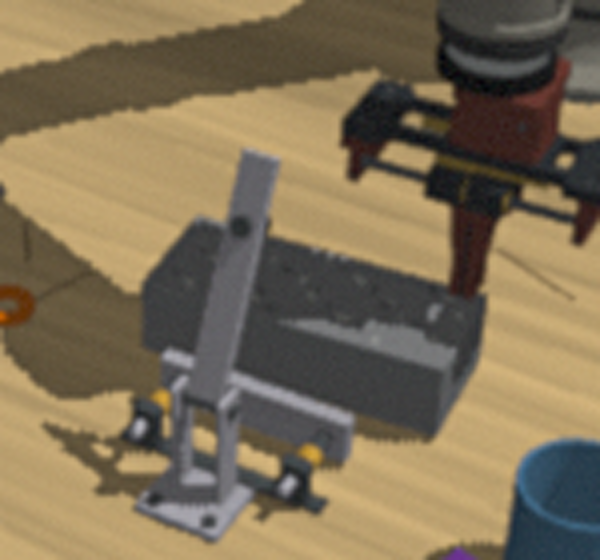

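View pics/bs.png

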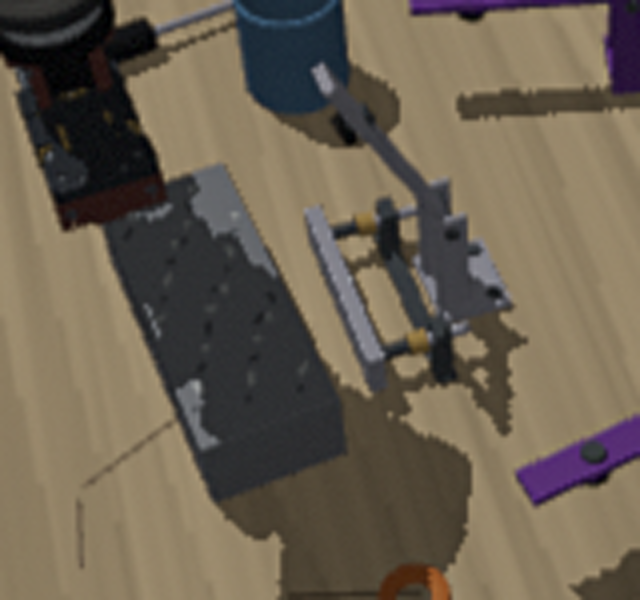

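```bash
python3 - <<'E'
import cv2
for n in ('wrist1','b'):
    im=cv2.imread(f"pics/{'wrist1b' if n=='wrist1' else 'bw'}.png")[300:420,320:470]; cv2.imwrite(f"pics/z{n}.png",cv2.resize(im,None,fx=3,fy=3))
a=cv2.imread("pics/zwrist1.png");b=cv2.imread("pics/zb.png");cv2.imwrite("pics/zz.png",cv2.vconcat([a,b])[:, :][:720])
from h import *
for z in (.027,.05,.064,.08): print(z,(proj('scene',(.4707,.1179,z))-[220,80])*4)
E
```

```text
0.027 [457.8700906 333.7326821]
0.05 [461.05843444 307.40447037]
0.064 [463.03547222 291.07879409]
0.08 [465.32949621 272.13555822]
```

View pics/zz.png

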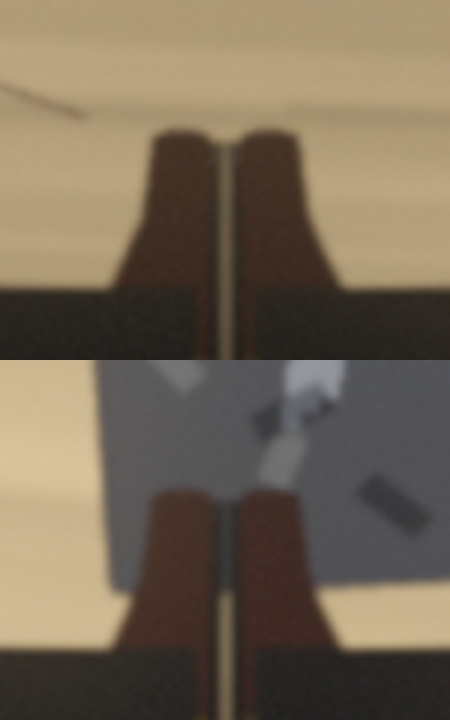

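Call:
{"name": "arm_command", "arguments": {"series": [[[-0.5, 0, 0, 0, 0], [-0.5, 0, 0, 0, 0], [-0.5, 0, 0, 0, 0], [0, 0, 3, 0, 0], [0, 0, 3, 0, 0], [0, 0, 0, 0, 0]]]}}

```text
time_s: 7.68
ee_pos: [0.4524, 0.1177, 0.0882]
tcp_rot: [0.002, 0.999, 0.052, 0.01]
ft_force: [-0.9, 0.4, 0.3]
opening: 0.0007
```

```bash
python3 - <<'E'
import cv2
from h import *
from workcell import imaging,status
o=status.get_obs();T=o['ee_pos'];print(T)
im=imaging.get_image("scene")[:,:,::-1].copy()
c=im[80:220,220:370]; c=cv2.resize(c,None,fx=4,fy=4,interpolation=cv2.INTER_CUBIC)
p=(proj('scene',T)-[220,80])*4+1.5
cv2.drawMarker(c,tuple(int(x) for x in p),(0,255,0),cv2.MARKER_CROSS,14,1)
cv2.imwrite("pics/csc.png",c)
E
```

```text
[0.45235455 0.1176701  0.08820053]
```

View pics/csc.png

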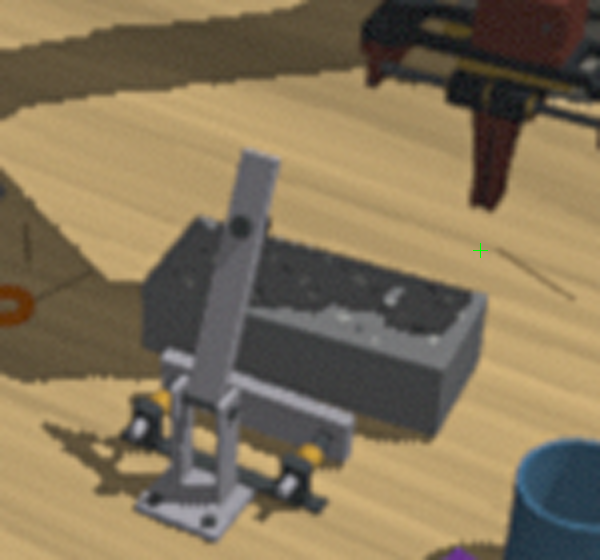

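```bash
python3 - <<'E'
import cv2
from h import *
from workcell import imaging,status
o=status.get_obs();T=o['ee_pos'];print(T,o['joints'].round(3))
im=imaging.get_image("side")[:,:,::-1].copy()
x0,y0=80,110
c=im[y0:y0+130,x0:x0+160]; c=cv2.resize(c,None,fx=4,fy=4,interpolation=cv2.INTER_CUBIC)
for dz,col in ((0,(0,255,0)),(.037,(0,0,255))):
    p=(proj('side',T+[0,0,dz])-[x0,y0])*4+1.5
    cv2.drawMarker(c,tuple(int(x) for x in p),col,cv2.MARKER_CROSS,14,1)
cv2.imwrite("pics/csd.png",c)
im=imaging.get_image("wrist")[:,:,::-1]; cv2.imwrite("pics/cw.png",im)
E
```

```text
[0.45142593 0.11727362 0.08706531] [ 0.033  0.299 -0.495  2.118  0.22   0.756 -2.068]
```

View pics/csd.png

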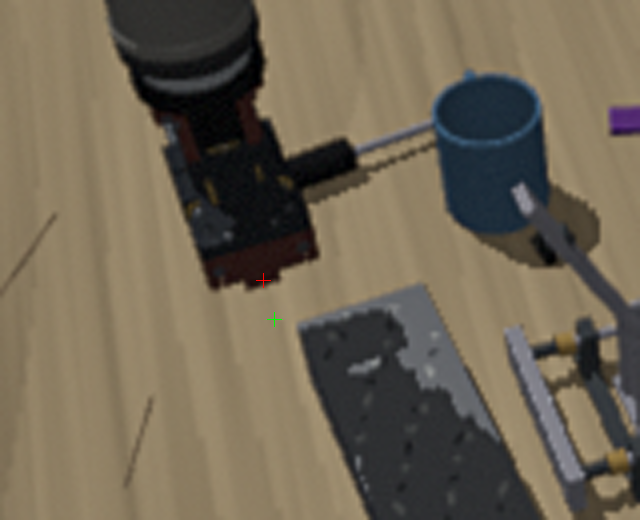

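Call:
{"name": "arm_command", "arguments": {"series": [[[-0.8, 0.1, -2, 0.03, 0], [-0.3, 0.1, -3, 0.02, 0], [0, 0, -2, 0, 0], [0, 0, -1.5, 0, 0], [0, 0, -0.7, 0, 0], [0, 0, 0, 0, 0]]]}}

```text
time_s: 8.57
ee_pos: [0.4356, 0.118, -0.0133]
tcp_rot: [0.002, 0.997, 0.078, 0.004]
ft_force: [0.2, 0.3, -0.6]
opening: 0.0006
```

```bash
python3 snap.py d; python3 - <<'E'
import cv2
from workcell import imaging
im=imaging.get_image("scene")[:,:,::-1][80:220,220:370]; cv2.imwrite("pics/dsc.png",cv2.resize(im,None,fx=4,fy=4,interpolation=cv2.INTER_CUBIC))
E
```

```text
8.575 [ 0.43564272  0.11798272 -0.01328511] [ 0.21  0.32 -0.61]
```

View pics/dsc.png

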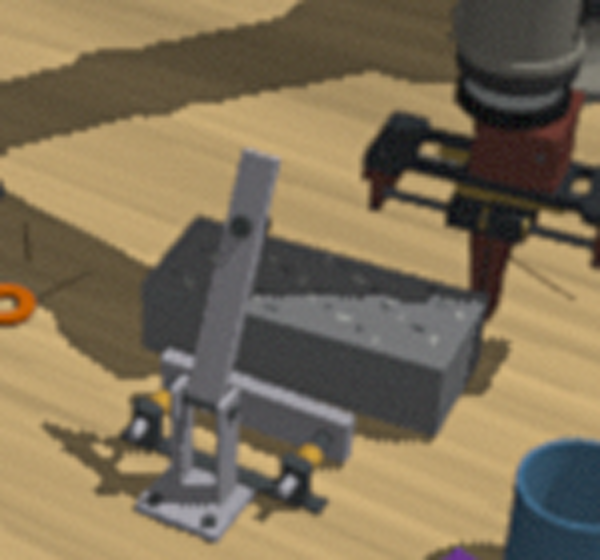

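View pics/dw.png

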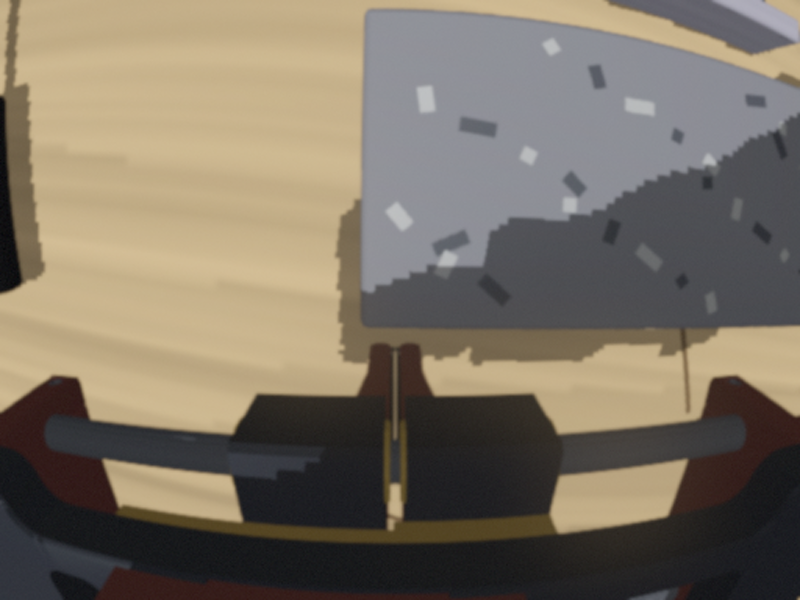

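Call:
{"name": "arm_command", "arguments": {"series": [[[0.8, 0, 0.1, 0, 0], [0.6, 0, 0.1, 0, 0], [0, 0, 0, 0, 0], [0.1, 0, 0, 0, 0], [0.1, 0, 0, 0, 0]]]}}

```text
time_s: 9.35
ee_pos: [0.4543, 0.1182, -0.0089]
tcp_rot: [0.002, 0.997, 0.078, 0.006]
ft_force: [-3.4, 0.3, 1.8]
opening: 0.0002
```

Call:
{"name": "arm_command", "arguments": {"series": [[[0.1, 0, 0, 0, 0], [0.1, 0, 0, 0, 0]]]}}

```text
time_s: 9.6
ee_pos: [0.4543, 0.1178, -0.0094]
tcp_rot: [0.003, 0.997, 0.078, 0.004]
ft_force: [-4.2, 0.8, 1.7]
opening: 0.0005
```

Call:
{"name": "arm_command", "arguments": {"series": [[[0.15, 0, 0, 0, 0], [0.15, 0, 0, 0, 0]]]}}

```text
time_s: 9.85
ee_pos: [0.4541, 0.1171, -0.0101]
tcp_rot: [0.004, 0.997, 0.078, 0.001]
ft_force: [-5.2, 0.5, 3.0]
opening: 0.0003
```

Call:
{"name": "arm_command", "arguments": {"series": [[[0.2, 0, 0, 0, 0], [0.2, 0, 0, 0, 0]]]}}

```text
time_s: 10.1
ee_pos: [0.4538, 0.1162, -0.011]
tcp_rot: [0.005, 0.997, 0.079, -0.003]
ft_force: [-8.9, -0.0, 3.9]
opening: 0.0006
```

```bash
python3 snap.py e; python3 - <<'E'
import cv2
from workcell import imaging,status
im=imaging.get_image("scene")[:,:,::-1][80:220,220:370]; cv2.imwrite("pics/esc.png",cv2.resize(im,None,fx=4,fy=4,interpolation=cv2.INTER_CUBIC))
o=status.get_obs();print(o['ft_force'],o['ft_torque'],o['ee_pos'])
E
```

```text
10.1 [ 0.45379397  0.11619197 -0.0110285 ] [-8.86 -0.02  3.87]
[-7.85282387 -0.34244373  2.67555453] [ 0.01585783  1.39858611 -0.03901362] [ 0.45376882  0.11615251 -0.01109267]
```

View pics/esc.png

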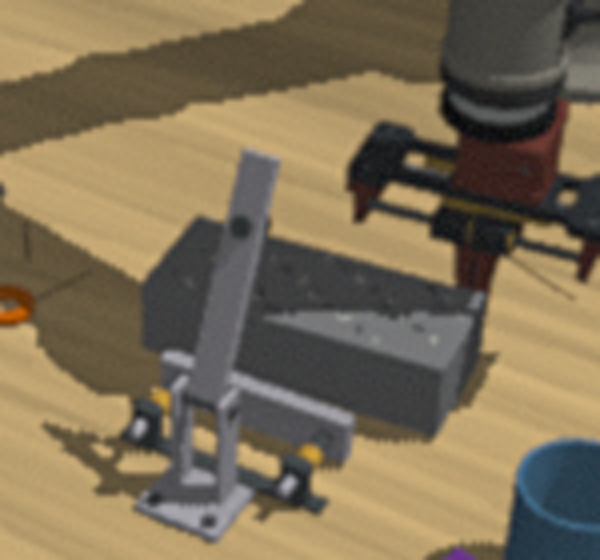

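View pics/ew.png

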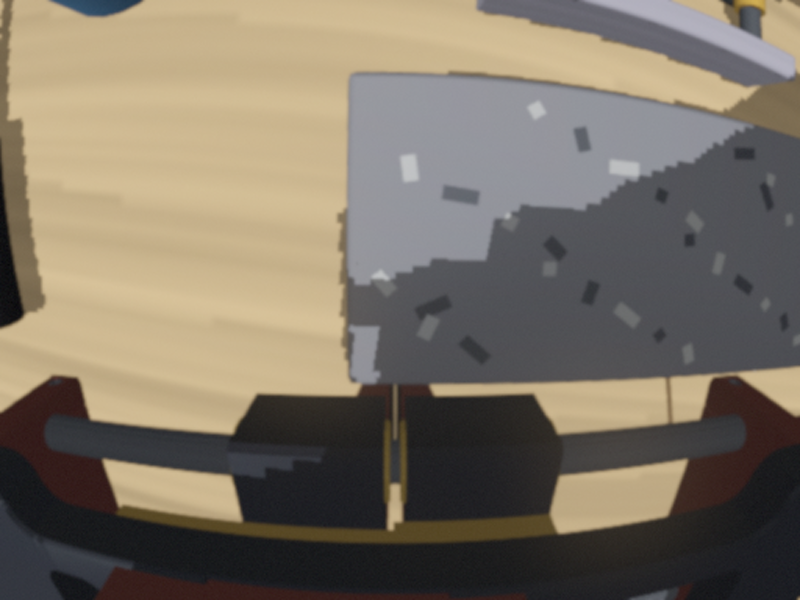

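View pics/es.png

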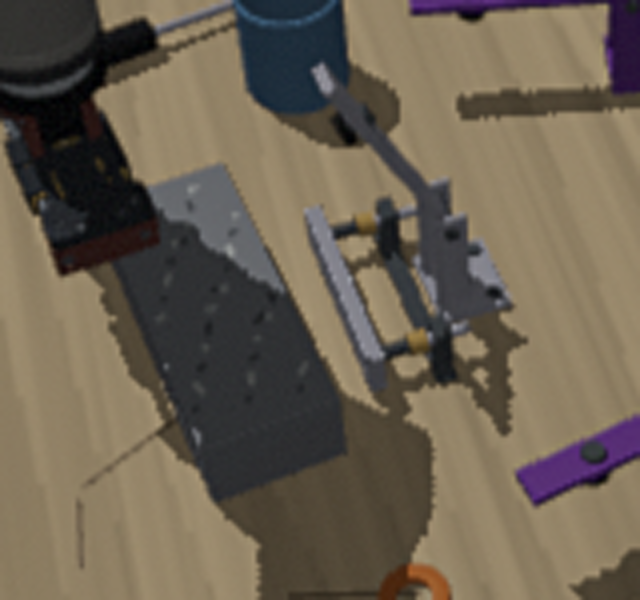

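Call:
{"name": "arm_command", "arguments": {"series": [[[0.1, 0, 0.15, 0, 0], [0.15, 0, 0.15, 0, 0]]]}}

```text
time_s: 10.5
ee_pos: [0.4537, 0.1153, -0.0091]
tcp_rot: [0.005, 0.997, 0.079, -0.005]
ft_force: [-6.9, -0.4, -3.2]
opening: 0.0007
```

Call:
{"name": "arm_command", "arguments": {"series": [[[0.18, 0.05, 0.05, 0, 0], [0.2, 0.05, 0.05, 0, 0]]]}}

```text
time_s: 10.75
ee_pos: [0.454, 0.1155, -0.009]
tcp_rot: [0.006, 0.997, 0.079, -0.008]
ft_force: [-7.6, 0.4, 0.0]
opening: 0.0004
```

Call:
{"name": "arm_command", "arguments": {"series": [[[0.22, 0.05, 0.07, 0, 0], [0.22, 0.05, 0.07, 0, 0]]]}}

```text
time_s: 11.0
ee_pos: [0.4552, 0.116, -0.0087]
tcp_rot: [0.007, 0.997, 0.079, -0.011]
ft_force: [-6.4, 1.1, -2.9]
opening: 0.0005
```

Call:
{"name": "arm_command", "arguments": {"series": [[[0.23, 0.05, 0.04, 0, 0], [0.25, 0.05, 0.04, 0, 0], [0.25, 0.05, 0.04, 0, 0], [0.25, 0.05, 0.04, 0, 0]]]}}

```text
time_s: 11.5
ee_pos: [0.4577, 0.1173, -0.0087]
tcp_rot: [0.008, 0.997, 0.08, -0.017]
ft_force: [-7.7, -0.1, 0.9]
opening: 0.0005
```

Call:
{"name": "arm_command", "arguments": {"series": [[[0.3, 0.05, 0.04, 0, 0], [0.3, 0.05, 0.04, 0, 0]]]}}

```text
time_s: 11.75
ee_pos: [0.46, 0.1183, -0.0086]
tcp_rot: [0.008, 0.997, 0.08, -0.021]
ft_force: [-7.3, 0.7, 0.8]
opening: 0.0004
```

Call:
{"name": "arm_command", "arguments": {"series": [[[0.32, 0.05, 0.04, 0, 0], [0.32, 0.05, 0.04, 0, 0]]]}}

```text
time_s: 12.0
ee_pos: [0.4628, 0.1195, -0.0085]
tcp_rot: [0.009, 0.996, 0.081, -0.024]
ft_force: [-7.3, 1.3, 0.3]
opening: 0.0005
```

Call:
{"name": "arm_command", "arguments": {"series": [[[0.36, 0, 0.04, 0, 0], [0.36, 0, 0.04, 0, 0], [0.36, 0, 0.04, -0.01, 0], [0.36, 0, 0.04, -0.01, 0]]]}}

```text
time_s: 12.5
ee_pos: [0.4703, 0.1221, -0.0083]
tcp_rot: [0.007, 0.997, 0.072, -0.03]
ft_force: [-8.0, 2.6, -0.4]
opening: 0.0004
```

Call:
{"name": "arm_command", "arguments": {"series": [[[0.4, 0, 0.04, -0.01, 0], [0.4, 0, 0.04, -0.01, 0], [0.4, 0, 0.04, -0.01, 0], [0.4, 0, 0.04, -0.01, 0]]]}}

```text
time_s: 13.0
ee_pos: [0.48, 0.1252, -0.008]
tcp_rot: [0.006, 0.998, 0.054, -0.035]
ft_force: [-6.0, 1.5, 0.0]
opening: 0.0006
```

```bash
python3 snap.py f
```

```text
13.0 [ 0.48004435  0.1251535  -0.00799488] [-5.99  1.54  0.01]
```

View pics/fw.png

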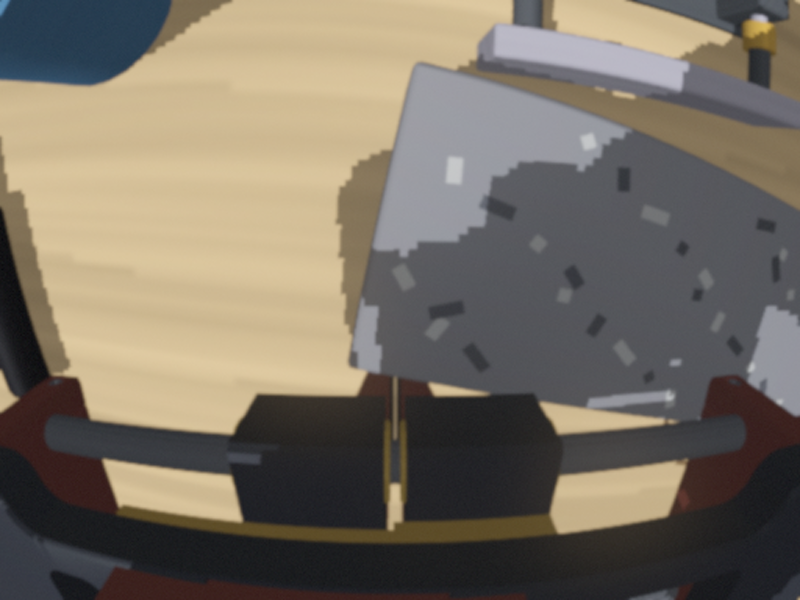

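View pics/fs.png

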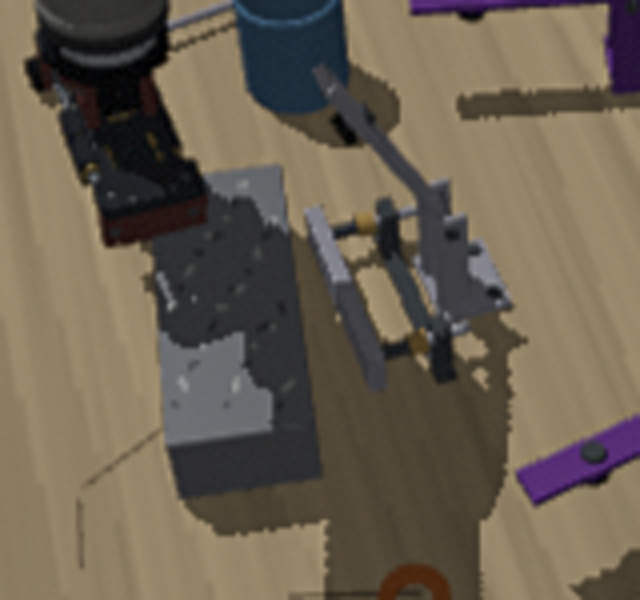

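```bash
cat > sd.py <<'E'
# sd.py FL FR BR (6 numbers in side crop px x4, origin 130,140)
import sys
from h import *
a=list(map(float,sys.argv[1:]))
p=[onz('side',(130+a[i]/4-.4,140+a[i+1]/4-.4),.064)[:2] for i in range(0,len(a),2)]
F0=np.array([.603,.036]);th=.0745;ex=np.array([np.cos(th),np.sin(th)]);ey=np.array([-ex[1],ex[0]])
for q in p: print(q.round(4),'fix',((q-F0)@ex).round(4),((q-F0)@ey).round(4))
f=p[0]-p[1];y=np.arctan2(-f[0],f[1]);print('len',np.linalg.norm(f),'yaw',y,'rel',y-th)
m=(p[0]+p[1])/2; c=m-.045*np.array([np.cos(y),np.sin(y)]);print('centre',c,'fix',(c-F0)@ex,(c-F0)@ey)
e=np.array([np.cos(y),np.sin(y)]);n=np.array([-e[1],e[0]])
print('back L y95',c-.045*e+.095*n,'R',c-.045*e-.095*n)
E
python3 sd.py 285 166 304 432 163 446
```

```text
[0.5911 0.1274] fix -0.005 0.092
[ 0.555  -0.0902] fix -0.0573 -0.1223
[ 0.4725 -0.0751] fix -0.1385 -0.1011
len 0.22061840049125367 yaw -0.16459949103681412 rel -0.2390994910368141
centre [0.52866043 0.02597209] fix -0.07487975140652953 -0.004466918620839962
back L y95 [0.49983509 0.12706165] R [ 0.46870221 -0.06037032]
```

```bash
python3 w.py f .064 416 63 .064 350 365 .064 800 207 .064 695 425 .04 490 58; python3 sd.py 230 172 344 398 190 448; python3 - <<'E'
import cv2
from workcell import imaging,status
im=imaging.get_image("scene")[:,:,::-1][80:220,220:370]; cv2.imwrite("pics/fsc.png",cv2.resize(im,None,fx=4,fy=4,interpolation=cv2.INTER_CUBIC))
E
```

```text
[0.5879 0.1329]
[0.501  0.1424]
[ 0.5735 -0.0099]
[0.4843 0.0109]
[0.5973 0.1093]
[0.5544 0.1331] fix -0.0412 0.1005
[ 0.5838 -0.073 ] fix -0.0273 -0.1072
[ 0.4876 -0.0813] fix -0.1238 -0.1084
len 0.20817290241242878 yaw 0.14151610383840674 rel 0.06701610383840674
centre [0.52452241 0.02374091] fix -0.07917236010161058 -0.006383912918393773
back L y95 [0.46657306 0.11144423] R [ 0.49337147 -0.07665639]
```

View pics/fsc.png

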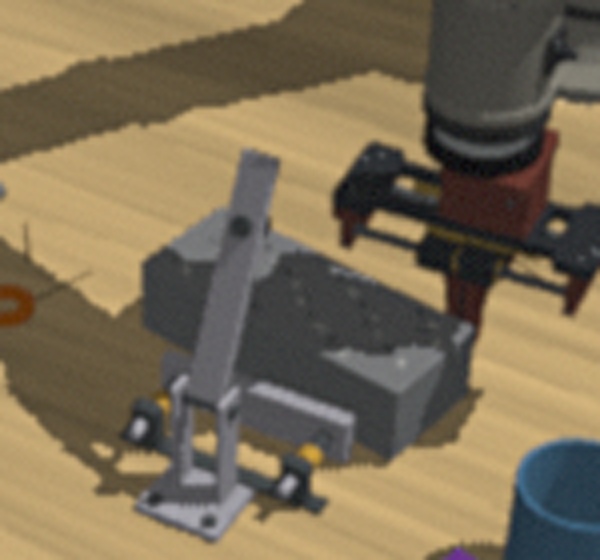

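```bash
cat > sc.py <<'E'
# sc.py n=4 FL FR BR BL pixel in scene crop x4 origin 220,80, z .064
import sys
from h import *
a=list(map(float,sys.argv[1:]))
p=[onz('scene',(220+a[i]/4-.4,80+a[i+1]/4-.4),.064)[:2] for i in range(0,len(a),2)]
print(np.round(p,4))
f=p[0]-p[1];b=p[3]-p[2]
print([np.arctan2(-v[0],v[1]).round(4) for v in (f,b)],[np.linalg.norm(v).round(4) for v in (f,b)],'c',sum(p)/4)
E
python3 sc.py 405 393 143 262 222 208 473 330; python3 - <<'E'
import cv2
for n in ('fs','fsc'):
  im=cv2.imread(f"pics/{n}.png"); print(im.shape)
a=cv2.imread("pics/fs.png")[130:520,120:380];cv2.imwrite("pics/fs2.png",cv2.resize(a,None,fx=1.5,fy=1.5))
E
```

```text
[[ 0.5857  0.1351]
 [ 0.5628 -0.0838]
 [ 0.4777 -0.0735]
 [ 0.504   0.1414]]
[np.float64(-0.1043), np.float64(-0.1216)] [np.float64(0.2202), np.float64(0.2165)] c [0.53252985 0.02979229]
(600, 640, 3)
(560, 600, 3)
```

View pics/fs2.png

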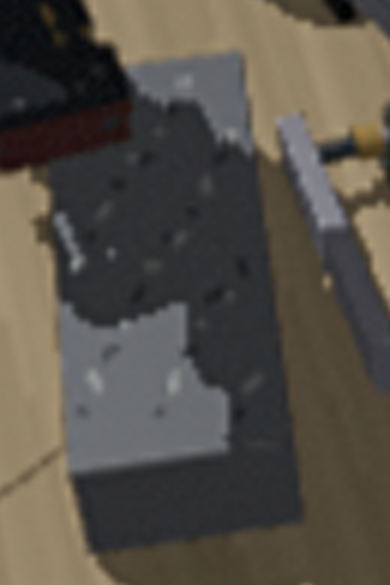

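Call:
{"name": "arm_command", "arguments": {"series": [[[-2, 0, 0, 0, 0], [-2, -1, 0, 0, 0], [-0.3, -4, 0, -0.03, 0], [0, -5, 0, -0.03, 0], [0, -4, 0, -0.02, 0], [0, -2.3, 0, -0.02, 0], [0, -0.5, 0, 0, 0], [0, 0, 0, 0, 0]]]}}

```text
time_s: 14.15
ee_pos: [0.4516, -0.0448, -0.004]
tcp_rot: [0.002, 1.0, 0.003, -0.021]
ft_force: [-0.3, -1.2, 0.1]
opening: 0.0005
```

Call:
{"name": "arm_command", "arguments": {"series": [[[-0.3, -1.2, -0.3, 0, 0], [0, -0.3, -0.1, 0, 0], [0.5, 0, 0, 0, 0], [0.4, 0, 0, 0, 0], [0.2, 0, 0, 0, 0], [0.15, 0, 0, 0, 0]]]}}

```text
time_s: 14.9
ee_pos: [0.4611, -0.0576, -0.0085]
tcp_rot: [0.001, 1.0, 0.006, -0.022]
ft_force: [-5.4, -0.5, 3.6]
opening: 0.0006
```

Call:
{"name": "arm_command", "arguments": {"series": [[[0.2, 0, 0.1, 0, 0], [0.25, 0, 0.08, 0, 0], [0.3, 0, 0.05, 0, 0]]]}}

```text
time_s: 15.28
ee_pos: [0.461, -0.058, -0.0081]
tcp_rot: [0.002, 1.0, 0.006, -0.029]
ft_force: [-7.2, 0.6, 2.6]
opening: 0.0004
```

Call:
{"name": "arm_command", "arguments": {"series": [[[0.28, 0, 0.12, 0, 0], [0.3, 0, 0.1, 0, 0], [0.32, 0, 0.08, 0, 0]]]}}

```text
time_s: 15.65
ee_pos: [0.4622, -0.0589, -0.0074]
tcp_rot: [0.002, 0.999, 0.005, -0.036]
ft_force: [-5.2, -1.4, -0.7]
opening: 0.0002
```

Call:
{"name": "arm_command", "arguments": {"series": [[[0.36, 0, 0.05, 0, 0], [0.42, 0, 0.03, 0.01, 0], [0.45, 0, 0.03, 0.01, 0], [0.45, 0, 0.03, 0.01, 0]]]}}

```text
time_s: 16.15
ee_pos: [0.4665, -0.0616, -0.0078]
tcp_rot: [0.005, 0.999, 0.02, -0.048]
ft_force: [-8.8, -1.2, 4.8]
opening: 0.0004
```

Call:
{"name": "arm_command", "arguments": {"series": [[[0.45, 0, 0.03, 0.01, 0], [0.48, 0, 0.03, 0.01, 0], [0.5, 0, 0.03, 0.01, 0], [0.5, 0, 0.03, 0.01, 0], [0.5, 0, 0.03, 0.01, 0]]]}}

```text
time_s: 16.77
ee_pos: [0.4753, -0.0663, -0.0077]
tcp_rot: [0.01, 0.997, 0.043, -0.062]
ft_force: [-8.4, -1.3, 7.1]
opening: 0.0003
```

Call:
{"name": "arm_command", "arguments": {"series": [[[-0.5, 0, 0.2, 0, 0], [-1.5, 0, 0.5, 0, 0], [-1, 0, 1, 0, 0]]]}}

```text
time_s: 17.15
ee_pos: [0.4454, -0.0657, 0.0099]
tcp_rot: [0.009, 0.997, 0.044, -0.061]
ft_force: [0.9, 0.4, -0.1]
opening: 0.0004
```

```bash
python3 snap.py g; python3 - <<'E'
import cv2
from workcell import imaging,status
im=imaging.get_image("scene")[:,:,::-1][80:220,220:370]; cv2.imwrite("pics/gsc.png",cv2.resize(im,None,fx=4,fy=4,interpolation=cv2.INTER_CUBIC))
o=status.get_obs();print(o['joints'].round(3),o['tcp_rot'],o['ft_force'])
E
```

```text
17.15 [ 0.44541438 -0.06571409  0.00989878] [ 0.89  0.43 -0.08]
[ 0.324  0.472 -0.408  2.098  0.295  0.749 -1.769] [ 0.00951299  0.99723208  0.04341927 -0.05960247] [ 0.76908617 -0.79243167 -0.62971677]
```

View pics/gsc.png

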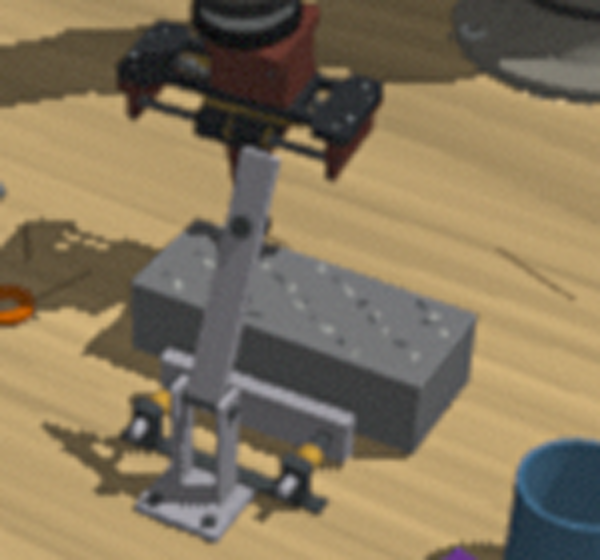

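View pics/gw.png

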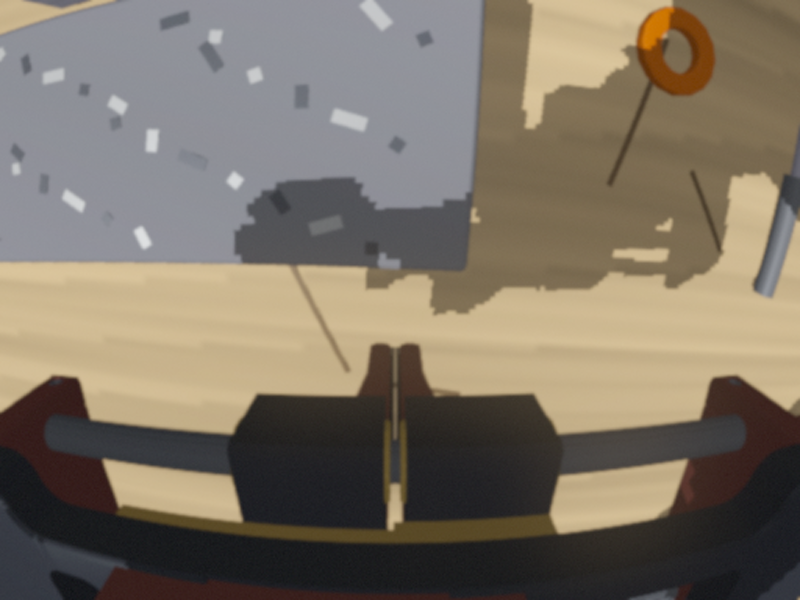

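```bash
python3 sc.py 416 387 133 284 190 232 475 317; python3 w.py g .064 465 271 .064 0 262
```

```text
[[ 0.5766  0.1381]
 [ 0.5874 -0.0752]
 [ 0.515  -0.0764]
 [ 0.4907  0.1361]]
[np.float64(0.0506), np.float64(0.1139)] [np.float64(0.2136), np.float64(0.2138)] c [0.54242434 0.03065987]
[ 0.4972 -0.0815]
[0.4889 0.0991]
```

Call:
{"name": "arm_command", "arguments": {"series": [[[0, 0, 0.3, 0.18, 0], [0, 0, 0.3, 0.18, 0], [0, 0, 0, 0.18, 0], [0, 0, 0, 0.18, 0], [0, 0, 0, 0.18, 0], [0, 0, 0, 0.18, 0], [0, 0, 0, 0.18, 0], [0, 0, 0, 0.18, 0], [0, 0, 0, 0.18, 0], [0, 0, 0, 0.18, 0], [0, 0, 0, 0.18, 0], [0, 0, 0, 0.18, 0]]]}}

```text
time_s: 18.8
ee_pos: [0.4552, -0.0643, 0.019]
tcp_rot: [0.057, 0.4, 0.915, -0.012]
ft_force: [0.7, -0.2, -0.5]
opening: 0.0007
```

Call:
{"name": "arm_command", "arguments": {"series": [[[0, 0, 0, 0.17, 0], [0, 0, 0, 0.17, 0], [0, 0, 0, 0.17, 0], [0, 0, 0, 0.17, 0], [0, 0, 0, 0.15, 0], [0, 0, 0, 0, 0]]]}}

```text
time_s: 19.55
ee_pos: [0.4582, -0.0649, 0.0201]
tcp_rot: [0.06, -0.015, 0.998, 0.014]
ft_force: [-1.1, 1.4, -0.3]
opening: 0.0005
```

```bash
cat > st.py <<'E'
from h import *
from workcell import status
o=status.get_obs();q=o['tcp_rot'];Rm=R.from_quat([q[1],q[2],q[3],q[0]]).as_matrix()
p=o['ee_pos'];print('t',o['time_s'],'ee',p.round(4),'yaw',np.arctan2(Rm[1,0],Rm[0,0]).round(3),'lean',Rm[:2,2].round(3),'tip',(p-.036*Rm[:,2]).round(4),'F',o['ft_force'].round(1),'j',o['joints'].round(2))
E
python3 st.py
```

```text
t 19.55 ee [ 0.4582 -0.0649  0.0201] yaw -3.112 lean [0.119 0.03 ] tip [ 0.4539 -0.066   0.0558] F [-1.1  1.4 -0.3] j [ 0.93  0.57 -1.09  2.23  0.83  0.67  0.87]
```

Call:
{"name": "arm_command", "arguments": {"series": [[[0.5, -0.2, -1.5, 0, 0], [0.5, 0, -1.2, 0, 0], [0.5, 0, -0.3, 0, 0], [0, 0, 0, 0, 0]]]}}

```text
time_s: 20.05
ee_pos: [0.4753, -0.0663, -0.0102]
tcp_rot: [0.061, -0.011, 0.998, 0.014]
ft_force: [-0.7, -0.2, 0.2]
opening: 0.0004
```

```bash
python3 st.py
```

```text
t 20.05 ee [ 0.4753 -0.0663 -0.0102] yaw -3.121 lean [0.121 0.029] tip [ 0.4709 -0.0674  0.0255] F [-0.7 -0.2  0.2] j [ 0.85  0.63 -1.    2.21  0.92  0.64  0.8 ]
```

Call:
{"name": "arm_command", "arguments": {"series": [[[0.5, 0, 0, 0, 0], [0.2, 0, 0, 0, 0], [0.2, 0, 0, 0, 0], [0.2, 0, 0, 0, 0]]]}}

```text
time_s: 20.55
ee_pos: [0.4873, -0.0662, -0.0094]
tcp_rot: [0.061, -0.011, 0.998, 0.014]
ft_force: [1.0, 0.2, 0.1]
opening: 0.0006
```

Call:
{"name": "arm_command", "arguments": {"series": [[[0.2, 0, 0, 0, 0], [0.2, 0, 0, 0, 0]]]}}

```text
time_s: 20.8
ee_pos: [0.4895, -0.0664, -0.01]
tcp_rot: [0.06, -0.011, 0.998, 0.013]
ft_force: [-8.2, 0.1, 4.0]
opening: 0.0007
```

Call:
{"name": "arm_command", "arguments": {"series": [[[0.22, 0, 0.15, 0, 0], [0.27, 0, 0.1, 0, 0], [0.32, 0, 0.1, 0, 0]]]}}

```text
time_s: 21.18
ee_pos: [0.49, -0.067, -0.0094]
tcp_rot: [0.053, -0.011, 0.998, 0.013]
ft_force: [-6.3, 0.4, -0.4]
opening: 0.0002
```

Call:
{"name": "arm_command", "arguments": {"series": [[[0.36, 0, 0.08, 0, 0], [0.4, 0, 0.08, 0, 0], [0.44, 0, 0.08, 0, 0], [0.44, 0, 0.08, 0, 0]]]}}

```text
time_s: 21.68
ee_pos: [0.4954, -0.0691, -0.0095]
tcp_rot: [0.043, -0.011, 0.999, 0.01]
ft_force: [-8.5, -0.2, 4.6]
opening: 0.0005
```

Call:
{"name": "arm_command", "arguments": {"series": [[[0.45, 0.05, 0.08, 0, 0], [0.48, 0.05, 0.08, 0, 0], [0.5, 0.05, 0.08, 0.01, 0], [0.5, 0.05, 0.08, 0.01, 0]]]}}

```text
time_s: 22.18
ee_pos: [0.5032, -0.0713, -0.0095]
tcp_rot: [0.032, -0.02, 0.999, 0.005]
ft_force: [-7.8, -2.1, 5.6]
opening: 0.0006
```

Call:
{"name": "arm_command", "arguments": {"series": [[[0.4, 0.05, 0.2, 0, 0], [0.45, 0.05, 0.18, 0.01, 0], [0.48, 0.05, 0.15, 0.01, 0]]]}}

```text
time_s: 22.55
ee_pos: [0.5084, -0.0728, -0.0077]
tcp_rot: [0.025, -0.03, 0.999, 0.004]
ft_force: [-5.7, -0.3, -2.7]
opening: 0.0006
```

Call:
{"name": "arm_command", "arguments": {"series": [[[0.45, 0.03, 0.1, 0, 0], [0.48, 0.03, 0.1, 0.01, 0], [0.5, 0.03, 0.12, 0.01, 0]]]}}

```text
time_s: 22.92
ee_pos: [0.5149, -0.0742, -0.0076]
tcp_rot: [0.017, -0.039, 0.999, 0.002]
ft_force: [-6.3, -0.9, -1.3]
opening: 0.0005
```

```bash
python3 st.py; cat > sn2.py <<'E'
import cv2,sys
from workcell import imaging
n=sys.argv[1]
im=imaging.get_image("scene")[:,:,::-1][80:220,220:370]; cv2.imwrite(f"pics/{n}sc.png",cv2.resize(im,None,fx=4,fy=4,interpolation=cv2.INTER_CUBIC))
s=imaging.get_image("side")[:,:,::-1][140:290,130:290]; cv2.imwrite(f"pics/{n}s.png",cv2.resize(s,None,fx=4,fy=4,interpolation=cv2.INTER_CUBIC))
E
python3 sn2.py h
```

```text
t 22.925 ee [ 0.5149 -0.0742 -0.0076] yaw -3.063 lean [0.034 0.005] tip [ 0.5136 -0.0744  0.0284] F [-6.3 -0.9 -1.3] j [ 0.8   0.72 -1.01  2.05  0.86  0.82  0.94]
```

View pics/hsc.png

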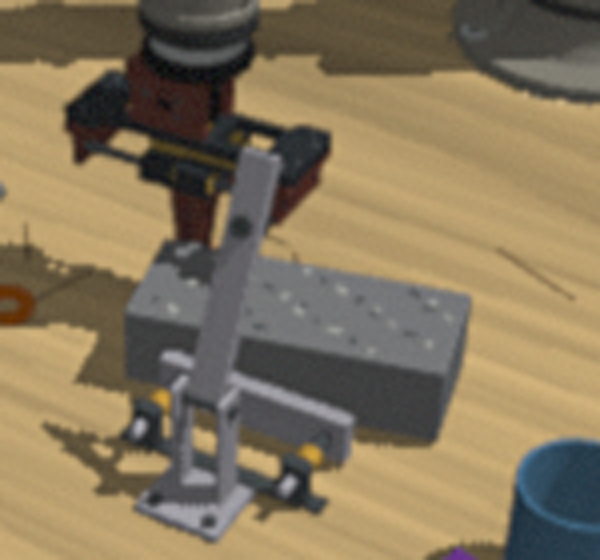

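View pics/hs.png

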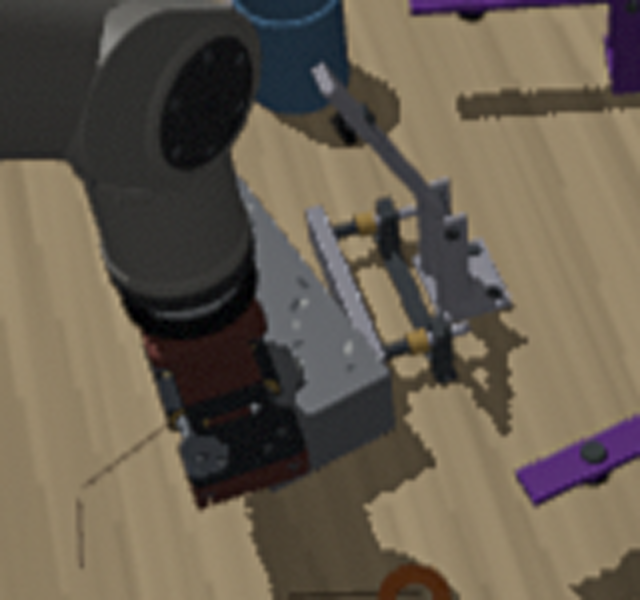

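```bash
python3 sc.py 447 375 125 313 172 243 470 296; cat > sdp.py <<'E'
import sys
from h import *
a=list(map(float,sys.argv[1:]))
for i in range(0,len(a),2): print(onz('side',(130+a[i]/4-.4,140+a[i+1]/4-.4),.064)[:2].round(4))
E
python3 sdp.py 391 371
```

```text
[[ 0.5549  0.149 ]
 [ 0.6168 -0.0612]
 [ 0.5331 -0.0796]
 [ 0.472   0.1226]]
[np.float64(0.2863), np.float64(0.2932)] [np.float64(0.2191), np.float64(0.2112)] c [0.54418926 0.03269449]
[ 0.6162 -0.0617]
```

Call:
{"name": "arm_command", "arguments": {"series": [[[-2, 0, 0, 0, 0], [-1.5, 2, 0, 0, 0], [-0.8, 4, -0.1, 0.02, 0], [-1, 5, -0.1, 0.02, 0], [-1, 4, 0, 0.02, 0], [-0.5, 2.5, 0, 0, 0], [0, 0.6, 0, 0, 0], [0, 0, 0, 0, 0]]]}}

```text
time_s: 24.02
ee_pos: [0.4523, 0.1117, -0.0079]
tcp_rot: [0.023, -0.068, 0.997, 0.005]
ft_force: [0.2, -0.3, 0.8]
opening: 0.0004
```

```bash
python3 st.py
```

```text
t 24.025 ee [ 0.4523  0.1117 -0.0079] yaw -3.006 lean [0.045 0.012] tip [0.4507 0.1113 0.0281] F [ 0.2 -0.3  0.8] j [ 0.46  0.66 -1.04  2.18  0.89  0.76  0.53]
```

Call:
{"name": "arm_command", "arguments": {"series": [[[0.3, -0.1, 0, 0, 0], [0.2, 0, 0, 0, 0], [0.2, 0, 0, 0, 0], [0.2, 0, 0, 0, 0], [0.2, 0, 0.05, 0, 0]]]}}

```text
time_s: 24.65
ee_pos: [0.4631, 0.1067, -0.0083]
tcp_rot: [0.021, -0.065, 0.998, 0.004]
ft_force: [-6.9, 2.8, 1.2]
opening: 0.0001
```

Call:
{"name": "arm_command", "arguments": {"series": [[[0.25, 0.1, 0.1, 0, 0], [0.32, 0.1, 0.08, 0, 0], [0.38, 0.1, 0.08, 0, 0], [0.42, 0.1, 0.08, 0, 0]]]}}

```text
time_s: 25.15
ee_pos: [0.4651, 0.1082, -0.0081]
tcp_rot: [0.012, -0.066, 0.998, 0.001]
ft_force: [-8.3, 0.6, 3.1]
opening: 0.0004
```

Call:
{"name": "arm_command", "arguments": {"series": [[[0.45, 0.1, 0.08, 0, 0], [0.48, 0.1, 0.08, -0.01, 0], [0.5, 0.1, 0.08, -0.01, 0], [0.5, 0.1, 0.08, -0.01, 0]]]}}

```text
time_s: 25.65
ee_pos: [0.4717, 0.1124, -0.0078]
tcp_rot: [0.002, -0.054, 0.999, -0.0]
ft_force: [-7.0, 1.3, 1.6]
opening: 0.0006
```

Call:
{"name": "arm_command", "arguments": {"series": [[[0.5, 0.06, 0.1, -0.01, 0], [0.5, 0.06, 0.08, -0.01, 0], [0.5, 0.06, 0.08, -0.01, 0], [0.5, 0.04, 0.08, -0.01, 0], [0.5, 0.04, 0.08, -0.01, 0]]]}}

```text
time_s: 26.28
ee_pos: [0.482, 0.1174, -0.0074]
tcp_rot: [-0.01, -0.033, 0.999, -0.0]
ft_force: [-6.5, 2.6, -0.8]
opening: 0.0003
```

Call:
{"name": "arm_command", "arguments": {"series": [[[0.5, 0, 0.06, -0.01, 0], [0.5, 0, 0.06, -0.01, 0], [0.5, 0, 0.06, -0.01, 0]]]}}

```text
time_s: 26.65
ee_pos: [0.488, 0.1202, -0.0073]
tcp_rot: [-0.016, -0.021, 1.0, 0.001]
ft_force: [-6.8, 2.6, 0.8]
opening: 0.0004
```

```bash
python3 st.py; python3 sn2.py i
```

```text
t 26.65 ee [ 0.488   0.1202 -0.0073] yaw -3.1 lean [-0.033  0.001] tip [0.4892 0.1201 0.0287] F [-6.8  2.6  0.8] j [ 0.42  0.73 -1.02  2.03  0.8   0.88  0.55]
```

View pics/isc.png

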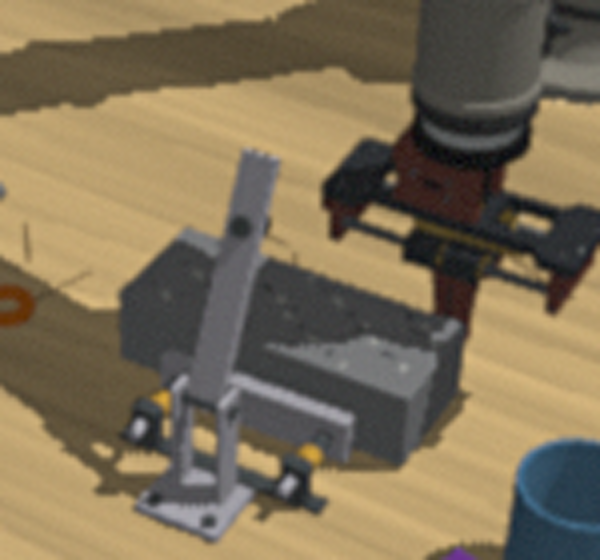

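View pics/is.png

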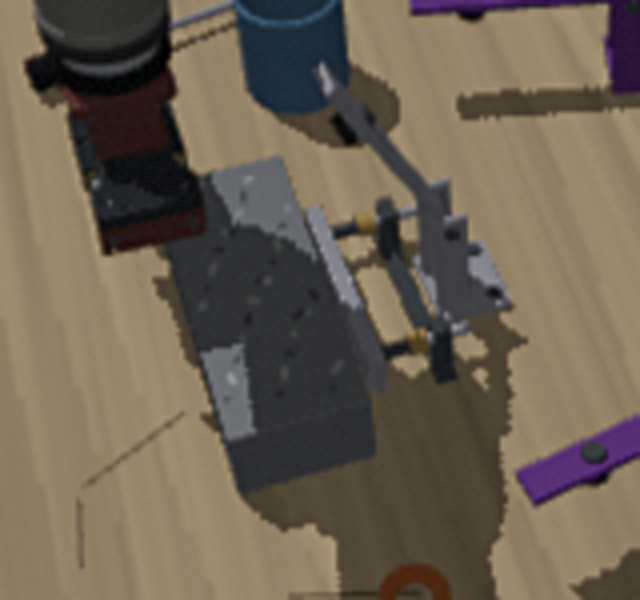

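```bash
python3 sc.py 410 397 121 295 182 232 462 323;python3 sdp.py 282 157 367 398 223 439
```

```text
[[ 0.5874  0.1397]
 [ 0.602  -0.0749]
 [ 0.5182 -0.0811]
 [ 0.5013  0.1319]]
[np.float64(0.0681), np.float64(0.079)] [np.float64(0.2151), np.float64(0.2136)] c [0.5522233  0.02888815]
[0.591  0.1363]
[ 0.5971 -0.0771]
[ 0.5076 -0.0808]
```

Call:
{"name": "arm_command", "arguments": {"series": [[[0.45, -0.05, 0.06, -0.01, 0], [0.5, -0.05, 0.06, -0.01, 0], [0.5, -0.05, 0.06, -0.01, 0], [0.5, -0.05, 0.06, -0.01, 0]]]}}

```text
time_s: 27.25
ee_pos: [0.4946, 0.1229, -0.007]
tcp_rot: [-0.026, -0.004, 1.0, 0.003]
ft_force: [-10.2, 2.3, 3.1]
opening: 0.0004
```

Call:
{"name": "arm_command", "arguments": {"series": [[[-1.5, 0, 0, 0, 0], [-1.2, -0.5, 0, -0.15, 0], [0, -1.5, 0, -0.18, 0], [0, -2, 0, -0.18, 0], [0, -2, 0, -0.18, 0], [0, -2, 0, -0.18, 0], [0, -2, 0, -0.18, 0], [0, -2, 0, -0.18, 0], [0, -2, 0, -0.18, 0], [0, -2, 0, -0.18, 0], [0, -1.5, 0, -0.18, 0], [0, -1, 0, -0.18, 0]]]}}

```text
time_s: 28.75
ee_pos: [0.4611, -0.0681, -0.0056]
tcp_rot: [-0.008, 0.841, 0.54, 0.023]
ft_force: [0.6, -0.9, -0.3]
opening: 0.0005
```

```bash
python3 st.py; python3 sn2.py j
```

```text
t 28.75 ee [ 0.4611 -0.0681 -0.0056] yaw 1.141 lean [0.03  0.038] tip [ 0.46   -0.0695  0.0304] F [ 0.6 -0.9 -0.3] j [ 0.52  0.48 -0.57  2.18  0.42  0.56 -0.78]
```

View pics/jsc.png

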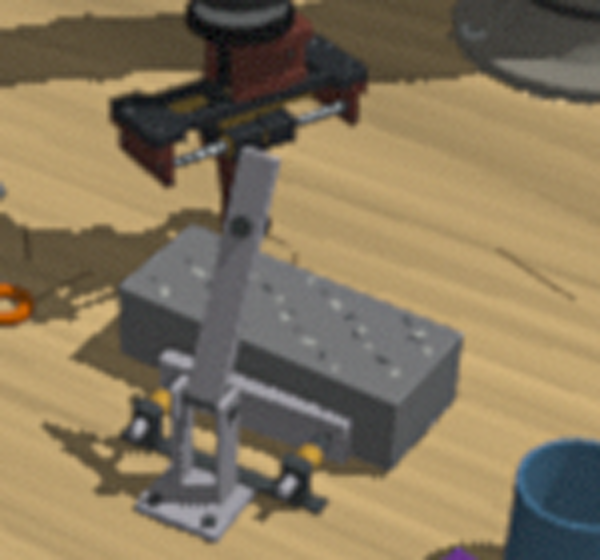

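View pics/js.png

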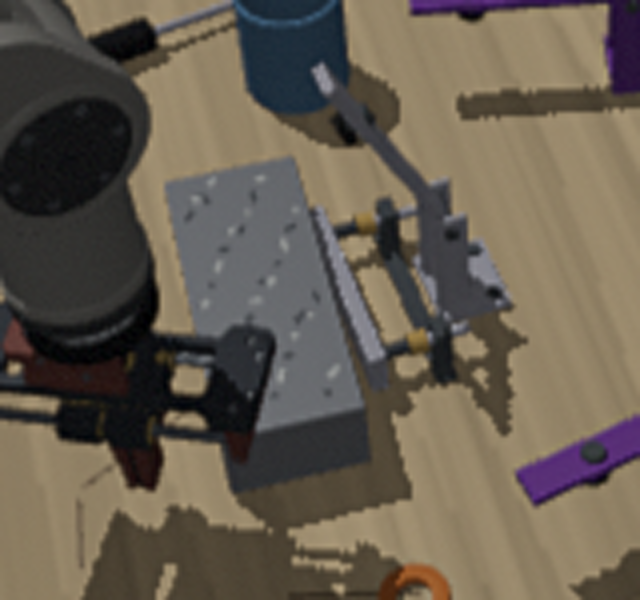

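```bash
python3 sc.py 395 405 120 291 190 228 462 338; python3 sd.py 295 157 365 407 230 440; python3 sdp.py 166 184
```

```text
[[ 0.5995  0.1356]
 [ 0.5987 -0.0781]
 [ 0.511  -0.0791]
 [ 0.5155  0.1393]]
[np.float64(-0.0037), np.float64(-0.0209)] [np.float64(0.2136), np.float64(0.2184)] c [0.55620307 0.02943344]
[0.5994 0.1336] fix 0.0037 0.0976
[ 0.5943 -0.0833] fix -0.0175 -0.1183
[ 0.5115 -0.0827] fix -0.1001 -0.1116
len 0.21693832256418238 yaw -0.02364889797063347 rel -0.09814889797063348
centre [0.55189013 0.02624157] fix -0.051694431291198564 -0.005927196237289359
back L y95 [0.50914915 0.12227911] R [ 0.50465628 -0.06766776]
[0.5111 0.1352]
```

Call:
{"name": "arm_command", "arguments": {"series": [[[0, 0, 0, -0.18, 0], [0, 0, 0, -0.18, 0], [0, 0, 0, -0.18, 0], [0.3, 0, 0, -0.18, 0], [0.4, 0, 0, -0.17, 0], [0.5, 0, -0.2, -0.1, 0], [0.3, 0, -0.2, 0, 0], [0, 0, 0, 0, 0]]]}}

```text
time_s: 29.85
ee_pos: [0.4743, -0.0631, -0.0094]
tcp_rot: [0.004, 0.996, 0.082, 0.024]
ft_force: [-0.6, 0.1, -0.3]
opening: 0.0006
```

```bash
python3 st.py
```

```text
t 29.85 ee [ 0.4743 -0.0631 -0.0094] yaw 0.165 lean [ 0.048 -0.004] tip [ 0.4726 -0.063   0.0265] F [-0.6  0.1 -0.3] j [ 0.23  0.45 -0.27  2.19  0.27  0.49 -1.66]
```

Call:
{"name": "arm_command", "arguments": {"series": [[[0.8, -0.3, 0, -0.05, 0], [0.4, -0.1, 0, -0.05, 0], [0.2, 0, 0, 0, 0], [0.2, 0, 0, 0, 0], [0.2, 0, 0, 0, 0]]]}}

```text
time_s: 30.48
ee_pos: [0.4935, -0.068, -0.0094]
tcp_rot: [0.005, 0.999, 0.031, 0.023]
ft_force: [0.4, -1.2, 0.4]
opening: 0.0006
```

Call:
{"name": "arm_command", "arguments": {"series": [[[0.2, 0, 0, 0, 0], [0.2, 0, 0, 0, 0]]]}}

```text
time_s: 30.72
ee_pos: [0.4962, -0.0681, -0.0097]
tcp_rot: [0.005, 0.999, 0.031, 0.022]
ft_force: [-5.1, 0.2, 2.6]
opening: 0.0006
```

Call:
{"name": "arm_command", "arguments": {"series": [[[0.22, 0, 0.12, 0, 0], [0.3, 0, 0.1, 0, 0], [0.36, 0, 0.08, 0, 0], [0.4, 0, 0.08, 0, 0]]]}}

```text
time_s: 31.22
ee_pos: [0.5012, -0.0695, -0.0087]
tcp_rot: [0.006, 0.999, 0.031, 0.015]
ft_force: [-5.2, -1.5, -2.6]
opening: 0.0005
```

Call:
{"name": "arm_command", "arguments": {"series": [[[0.42, 0, 0.08, 0, 0], [0.45, 0, 0.08, 0, 0], [0.48, 0, 0.1, 0, 0]]]}}

```text
time_s: 31.6
ee_pos: [0.5095, -0.0716, -0.0082]
tcp_rot: [0.007, 0.999, 0.03, 0.009]
ft_force: [-5.2, -0.7, -2.4]
opening: 0.0004
```

Call:
{"name": "arm_command", "arguments": {"series": [[[0.42, 0, 0.05, 0, 0], [0.42, 0, 0.05, 0, 0]]]}}

```text
time_s: 31.85
ee_pos: [0.5128, -0.0728, -0.0083]
tcp_rot: [0.007, 1.0, 0.03, 0.004]
ft_force: [-9.9, -0.8, 6.8]
opening: 0.0003
```

```bash
python3 st.py; python3 snap.py k;python3 sn2.py k
```

```text
t 31.85 ee [ 0.5128 -0.0728 -0.0083] yaw 0.06 lean [ 0.009 -0.014] tip [ 0.5124 -0.0723  0.0277] F [-9.9 -0.8  6.8] j [ 0.21  0.5  -0.24  2.07  0.24  0.59 -1.72]
31.85 [ 0.51276688 -0.07279044 -0.00831127] [-9.89 -0.83  6.8 ]
```

View pics/ksc.png

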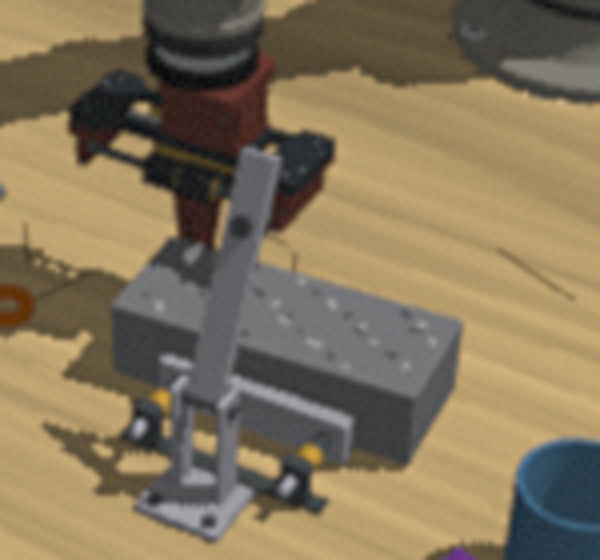

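View pics/ks.png

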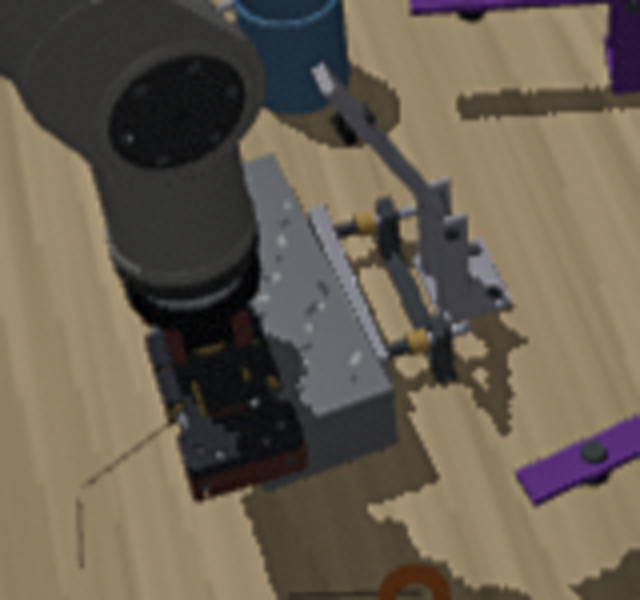

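View pics/kw.png

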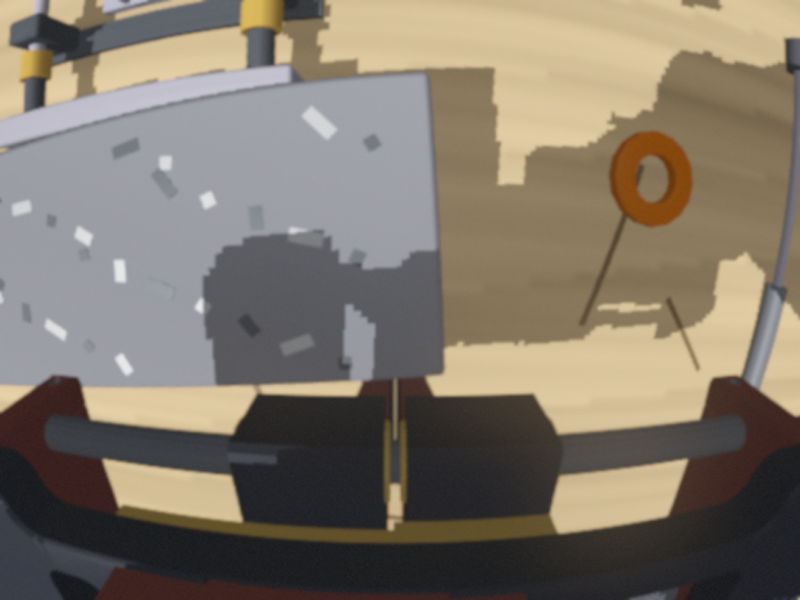

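```bash
python3 sc.py 416 394 113 311 168 243 462 320; python3 sd.py 271 155 391 377 ; python3 w.py k .064 427 72 .064 443 372 .064 250 383 .04 290 76 
```

```text
[[ 0.5827  0.1414]
 [ 0.6195 -0.0692]
 [ 0.5346 -0.0819]
 [ 0.4984  0.1304]]
[np.float64(0.173), np.float64(0.1688)] [np.float64(0.2139), np.float64(0.2153)] c [0.55879744 0.03016291]
[0.5842 0.1404] fix -0.011 0.1055
[ 0.615  -0.0661] fix 0.0044 -0.1027
len 0.2087645572388134 yaw 0.14801179259991706 rel 0.07351179259991707
centre [0.55510805 0.030498  ] fix -0.04816862169587329 -0.001922087465510987
back L y95 [0.49659024 0.11782305] R [ 0.52460991 -0.07009953]
[ 0.6145 -0.0735]
[ 0.5275 -0.0846]
[ 0.5198 -0.0247]
[ 0.6172 -0.0303]
```

Call:
{"name": "arm_command", "arguments": {"series": [[[-0.8, 0, 0, 0, 0], [-1.7, 0.5, 0, 0, 0], [-0.7, 4, 0, 0.01, 0], [-0.7, 5, 0, 0.01, 0], [-0.6, 4, 0, 0.01, 0], [-0.4, 3, 0, 0, 0], [0, 1.5, 0, 0, 0], [0, 0, 0, 0, 0]]]}}

```text
time_s: 33.05
ee_pos: [0.476, 0.1146, -0.0032]
tcp_rot: [0.004, 0.999, 0.044, 0.019]
ft_force: [0.7, -0.9, 0.1]
opening: 0.0005
```

```bash
python3 st.py
```

```text
t 33.05 ee [ 0.476   0.1146 -0.0032] yaw 0.089 lean [ 0.037 -0.007] tip [0.4746 0.1149 0.0327] F [ 0.7 -0.9  0.1] j [-0.17  0.45 -0.25  2.15  0.26  0.53 -2.1 ]
```

Call:
{"name": "arm_command", "arguments": {"series": [[[0.4, 0, -0.4, 0, 0], [0.2, 0, -0.1, 0, 0], [0.2, 0, 0, 0, 0], [0.2, 0, 0, 0, 0]]]}}

```text
time_s: 33.55
ee_pos: [0.4877, 0.1101, -0.0088]
tcp_rot: [0.005, 0.999, 0.041, 0.019]
ft_force: [0.4, -0.0, 0.8]
opening: 0.0003
```

Call:
{"name": "arm_command", "arguments": {"series": [[[0.2, 0.2, 0, 0, 0], [0.2, 0.1, 0, 0, 0]]]}}

```text
time_s: 33.8
ee_pos: [0.4905, 0.1122, -0.0091]
tcp_rot: [0.006, 0.999, 0.041, 0.017]
ft_force: [-5.4, -0.8, 2.8]
opening: 0.0008
```

Call:
{"name": "arm_command", "arguments": {"series": [[[0.22, 0.05, 0.12, 0, 0], [0.3, 0.05, 0.1, 0, 0], [0.36, 0.05, 0.08, 0, 0], [0.38, 0.05, 0.08, 0, 0]]]}}

```text
time_s: 34.3
ee_pos: [0.4951, 0.114, -0.0082]
tcp_rot: [0.007, 0.999, 0.042, 0.01]
ft_force: [-5.8, 1.3, -1.7]
opening: 0.0008
```

Call:
{"name": "arm_command", "arguments": {"series": [[[0.38, 0, 0.1, 0, 0], [0.38, 0, 0.1, 0, 0]]]}}

```text
time_s: 34.55
ee_pos: [0.4976, 0.1148, -0.008]
tcp_rot: [0.007, 0.999, 0.043, 0.006]
ft_force: [-7.2, 1.9, -1.9]
opening: 0.0005
```

Call:
{"name": "arm_command", "arguments": {"series": [[[0.36, 0, 0.06, 0, 0], [0.36, 0, 0.06, 0, 0]]]}}

```text
time_s: 34.8
ee_pos: [0.4977, 0.1149, -0.0081]
tcp_rot: [0.008, 0.999, 0.044, -0.001]
ft_force: [-12.5, 0.5, 7.5]
opening: 0.0003
```

```bash
python3 st.py; python3 snap.py l;python3 sn2.py l
```

```text
t 34.8 ee [ 0.4977  0.1149 -0.0081] yaw 0.088 lean [-0.001 -0.017] tip [0.4977 0.1155 0.0279] F [-12.5   0.5   7.5] j [-0.15  0.5  -0.26  2.07  0.25  0.6  -2.07]
34.8 [ 0.49765259  0.11491876 -0.00812929] [-12.52   0.46   7.49]
```

View pics/lsc.png

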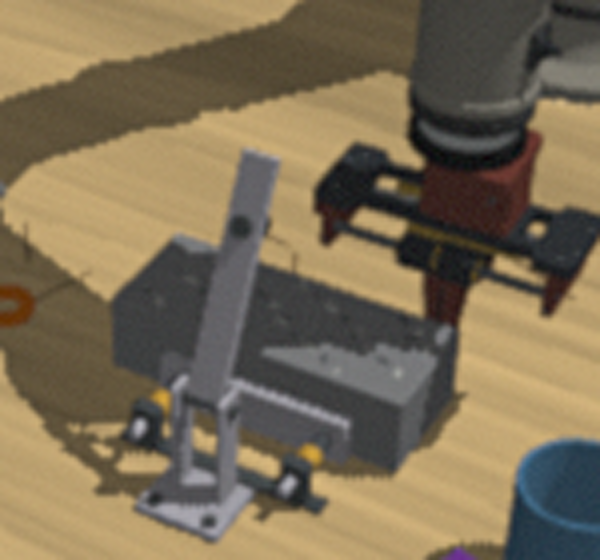

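View pics/ls.png

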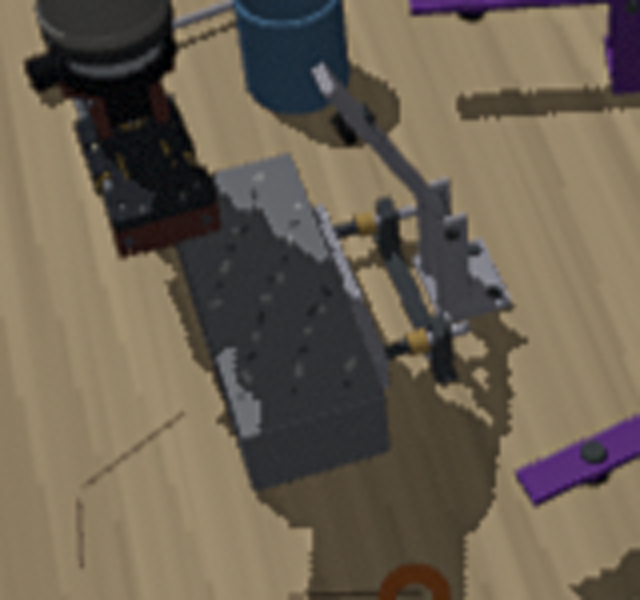

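View pics/lw.png

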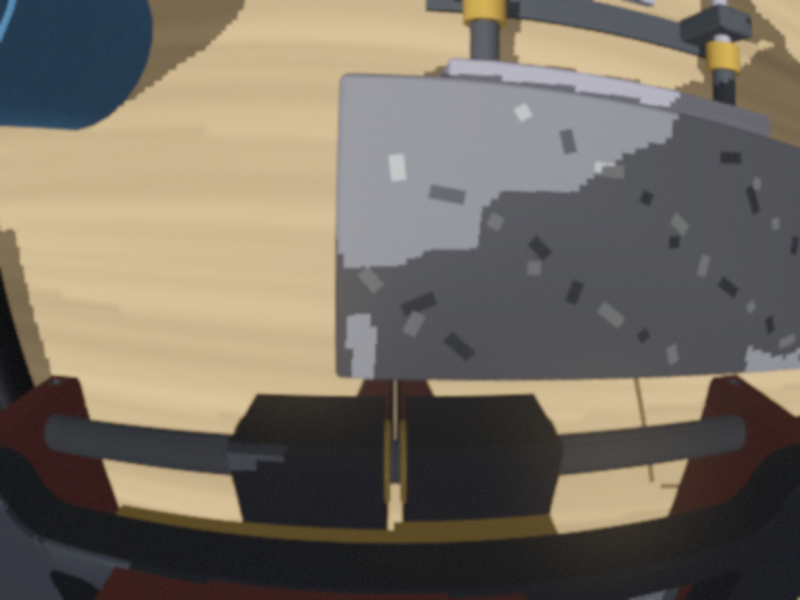

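Call:
{"name": "arm_command", "arguments": {"series": [[[-0.5, 0, 0.2, 0, 0], [-0.5, 0, 0, 0, 0]]]}}

```text
time_s: 35.25
ee_pos: [0.4898, 0.1161, -0.0054]
tcp_rot: [0.007, 0.999, 0.044, 0.002]
ft_force: [-0.8, 0.0, -0.2]
opening: 0.0005
```

```bash
python3 sc.py 402 406 112 306 178 236 455 329; python3 sd.py 290 156 384 396; python3 w.py l .064 342 75 .064 337 376 .064 730 376 .064 800 150 .04 447 75; python3 st.py; python3 snap.py m
```

```text
[[ 0.5979  0.1397]
 [ 0.6154 -0.073 ]
 [ 0.5237 -0.0808]
 [ 0.5096  0.131 ]]
[np.float64(0.0818), np.float64(0.0667)] [np.float64(0.2134), np.float64(0.2122)] c [0.56166397 0.02924899]
[0.5964 0.1356] fix 0.0008 0.0998
[ 0.6073 -0.0787] fix -0.0042 -0.1147
len 0.21457454781938845 yaw 0.05100873859884828 rel -0.023491261401151715
centre [0.55692238 0.02611785] fix -0.046685344996016565 -0.006425127249568792
back L y95 [0.50713718 0.11869989] R [ 0.51682464 -0.07105298]
[0.5971 0.1404]
[0.5095 0.1358]
[ 0.5156 -0.0097]
[ 0.6055 -0.0254]
[0.6052 0.1092]
t 35.25 ee [ 0.4898  0.1161 -0.0054] yaw 0.089 lean [ 0.004 -0.015] tip [0.4897 0.1166 0.0306] F [-0.8  0.  -0.2] j [-0.16  0.49 -0.26  2.09  0.25  0.59 -2.07]
35.25 [ 0.4898279   0.11608471 -0.00537443] [-0.79  0.02 -0.2 ]
```

View pics/mw.png

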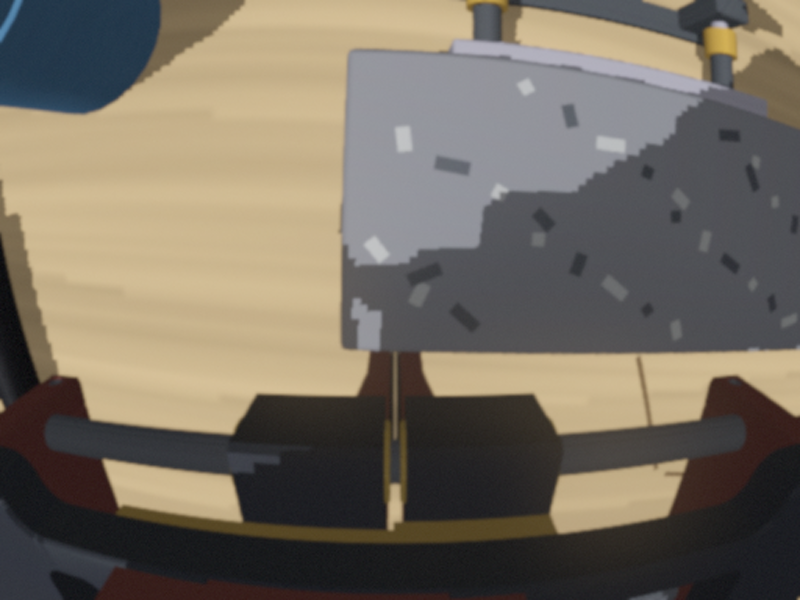

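```bash
python3 sn2.py m; python3 - <<'E'
from h import *
import cv2
ex=np.array([.9972,.0745,0]);p0=np.array([.603,.036,.04])+.07*np.array([-.0745,.9972,0])
for c,k in (('scene',4),('side',4)):
  print(c,(proj(c,p0+ex*.001)-proj(c,p0))*k,'px4/mm', (proj(c,p0)-( [220,80] if c=='scene' else [130,140]))*4)
L=[]
for n in ('d','g','k','l','m'):
  a=cv2.imread(f"pics/{n}sc.png")[340:500,230:390]; L.append(cv2.resize(a,None,fx=1,fy=1))
M=[]
for n in ('a','d','k','l','m'):
  a=cv2.imread(f"pics/{n}s.png")[180:340,290:450]; M.append(a)
cv2.imwrite("pics/cmp.png",cv2.vconcat([cv2.hconcat(L),cv2.hconcat(M)]))
E
```

```text
scene [-0.66990812  0.8802138 ] px4/mm [351.72064881 413.40690127]
side [ 1.40664474 -0.40436316] px4/mm [303.28126361 208.5241048 ]
```

View pics/cmp.png

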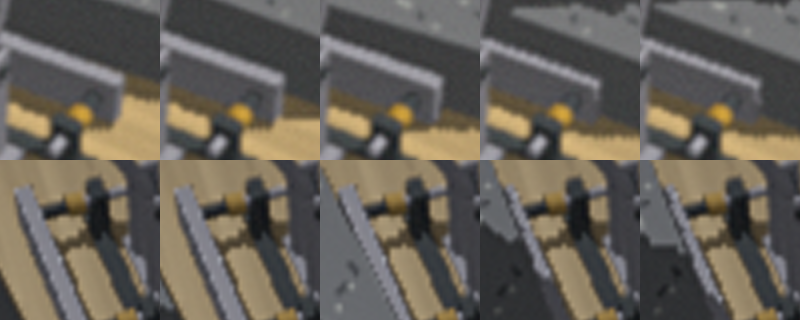

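```bash
python3 - <<'E'
import cv2
a=cv2.imread("pics/mw.png")[30:180,330:800]; cv2.imwrite("pics/mwc.png",cv2.resize(a,None,fx=1.7,fy=3,interpolation=cv2.INTER_CUBIC))
E
```

```text
(no output)
```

View pics/mwc.png

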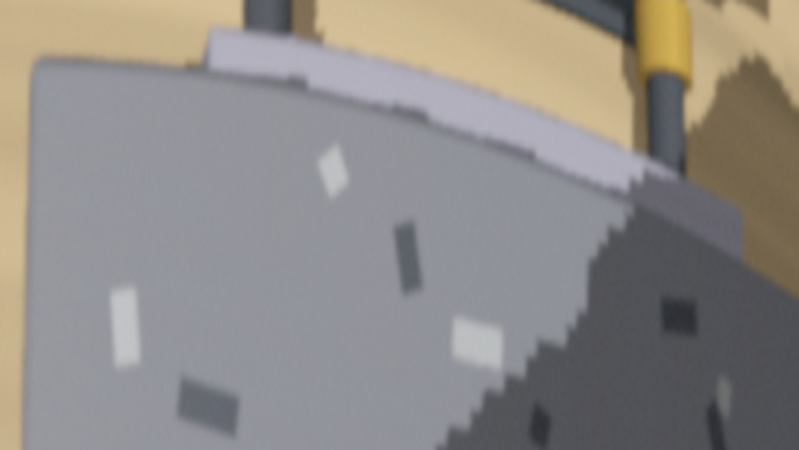

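```bash
python3 - <<'E'
from h import *
P=np.load("P_m.npy")
f=lambda u,v,z: wonz(P,((330+u/1.7+.5)*.64-.5,(30+v/3+.5)*.64-.5),z)[:2]
for z,pts in ((.064,[(45,62),(205,72),(300,84),(420,118),(540,157),(640,200),(743,257)]),(.04,[(213,30),(350,52),(500,102),(680,172),(742,210)])):
    q=np.array([f(u,v,z) for u,v in pts]); c=np.polyfit(q[:,1],q[:,0],1); print(q.round(4).tolist(),'yaw',-np.arctan(c[0]),'x@.036',np.polyval(c,.036),(q[:,0]-np.polyval(c,q[:,1])).round(4))
E
```

```text
[[0.5972, 0.1384], [0.5988, 0.112], [0.6001, 0.0958], [0.601, 0.0738], [0.6027, 0.0489], [0.6043, 0.0245], [0.6059, -0.0064]] yaw 0.06037005620325692 x@.036 0.6034453877298541 [-0.0001 -0.0001  0.0003 -0.0002  0.      0.0001 -0.0001]
[[0.6109, 0.1082], [0.6131, 0.08], [0.6148, 0.0454], [0.6198, -0.007], [0.6209, -0.0299]] yaw 0.07405986157955595 x@.036 0.6161420295043533 [ 0.0001  0.0002 -0.0007  0.0004 -0.0001]
```

```bash
python3 - <<'E'
from h import *
P=np.load("P2.npy"); f=lambda u,v,z: wonz(P,(170+u/3.8-.4,v/3.8-.4),z)[:2]
a,b=f(178,198,.04),f(514,194,.04);print(a,b,(a+b)/2,'yaw',np.arctan2(-(a-b)[0],(a-b)[1]))
P=np.load("P_b.npy");import subprocess
E
python3 w.py b .04 455 27 .04 728 77; python3 w.py a .04 457 13 .04 727 62
```

```text
[0.60994312 0.10626154] [ 0.62026486 -0.02955667] [0.61510399 0.03835243] yaw 0.07585098772706081
[0.6087 0.1084]
[ 0.6202 -0.0301]
[0.6089 0.1081]
[ 0.6217 -0.0293]
```

```bash
python3 - <<'E'
import cv2,numpy as np
for n in ('d','g','k','l','m'):
  a=cv2.imread(f"pics/{n}sc.png",0).astype(float)
  out=[]
  for u in (270,290,310,330):
    col=a[:,u-3:u+4].mean(1); v0=int(385+(u-270)*.36)
    seg=col[v0-20:v0+30]; g=np.diff(seg); i=np.argmin(g)   # brightest->dark falling edge (back top edge)
    gg=np.clip(-g[max(0,i-4):i+5],0,None); out.append(v0-20+max(0,i-4)+(gg*np.arange(len(gg))).sum()/gg.sum())
  # right end vertical edge
  print(n,np.round(out,1))
E
```

```text
d [397.3 404.9 412.5 420.2]
g [397.2 404.9 412.4 420.3]
k [400.5 408.2 414.1 421.5]
l [400.5 407.6 414.6 422. ]
m [400.3 408.  414.2 421.8]
```

```bash
python3 - <<'E'
from h import *
th=.0745;ex=np.array([np.cos(th),np.sin(th),0]);ey=np.array([-ex[1],ex[0],0]);F0=np.array([.6025,.0365,0])
for cam,uv in (('scene',(220+261/4,80+155/4)),('side',(130+323/4,140+74/4))):
    o,d=ray(cam,uv); s=((F0-o)@ey)/(d@ey); p=o+s*d; r=p-F0; h=np.array([r@ex-.075,p[2]-.078]); print(cam,p.round(4),'rel hinge',h.round(4),'len',np.hypot(*h).round(4),'ang',np.arctan2(h[1],-h[0]).round(3))
E
python3 st.py
```

```text
scene [0.6076 0.0369 0.2191] rel hinge [-0.0699  0.1411] len 0.1575 ang 1.111
side [0.6112 0.0372 0.2258] rel hinge [-0.0663  0.1478] len 0.162 ang 1.149
t 35.45 ee [ 0.4895  0.1157 -0.0056] yaw 0.088 lean [ 0.003 -0.015] tip [0.4893 0.1162 0.0304] F [ 0.6  0.4 -0. ] j [-0.16  0.49 -0.26  2.09  0.25  0.59 -2.07]
```

Call:
{"name": "arm_command", "arguments": {"series": [[[-1, 0, 0, 0, 0], [-0.5, 0, 4, 0, 0], [0, -1, 5.5, 0, 0], [0, -1, 5.5, 0, 0], [0, -1, 5.5, 0, 0], [1, -1, 4, 0, 0], [3, -1, 1, 0, 0], [5, -1, 0, 0, 0], [5, -0.5, 0, 0, 0], [3, 0, 0, 0, 0], [1, 0, 0, 0, 0], [0, 0, 0, 0, 0]]]}}

```text
time_s: 36.95
ee_pos: [0.6515, 0.0479, 0.2568]
tcp_rot: [0.009, 0.999, 0.045, 0.001]
ft_force: [-0.1, -0.9, -0.4]
opening: 0.0007
```

```bash
python3 st.py
```

```text
t 36.95 ee [0.6515 0.0479 0.2568] yaw 0.089 lean [ 0.003 -0.018] tip [0.6514 0.0486 0.2928] F [-0.1 -0.9 -0.4] j [ 0.    0.4  -0.25  1.51  0.12  1.24 -1.75]
```

Call:
{"name": "arm_command", "arguments": {"series": [[[0.8, -0.5, -1, 0, 0], [0.5, -0.2, -3, 0, 0], [0, 0, -4, 0, 0], [0, 0, -1.7, 0, 0], [0, 0, 0, 0, 0]]]}}

```text
time_s: 37.58
ee_pos: [0.6621, 0.0398, 0.1578]
tcp_rot: [0.01, 0.999, 0.045, 0.002]
ft_force: [0.6, -0.1, 0.2]
opening: 0.0005
```

```bash
python3 st.py; python3 snap.py n; python3 sn2.py n
```

```text
t 37.575 ee [0.6621 0.0398 0.1578] yaw 0.09 lean [ 0.004 -0.019] tip [0.6619 0.0405 0.1937] F [ 0.6 -0.1  0.2] j [ 0.01  0.49 -0.24  1.6   0.15  1.07 -1.76]
37.575 [0.66205931 0.03977396 0.1577515 ] [ 0.63 -0.1   0.23]
```

View pics/ns.png

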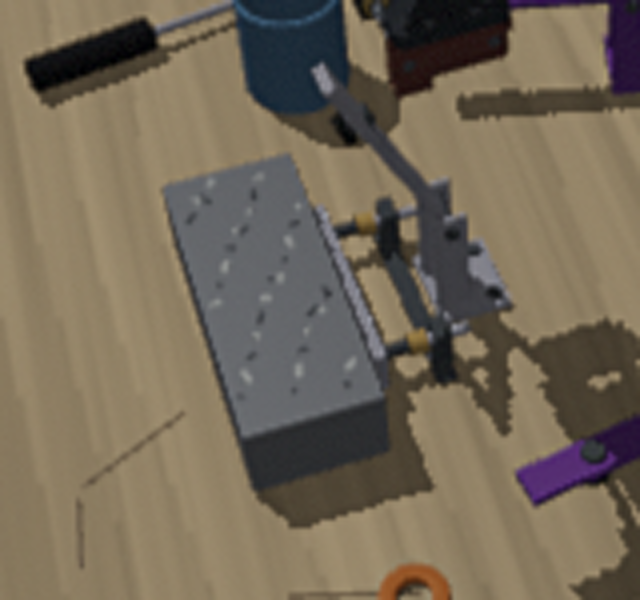

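View pics/nsc.png

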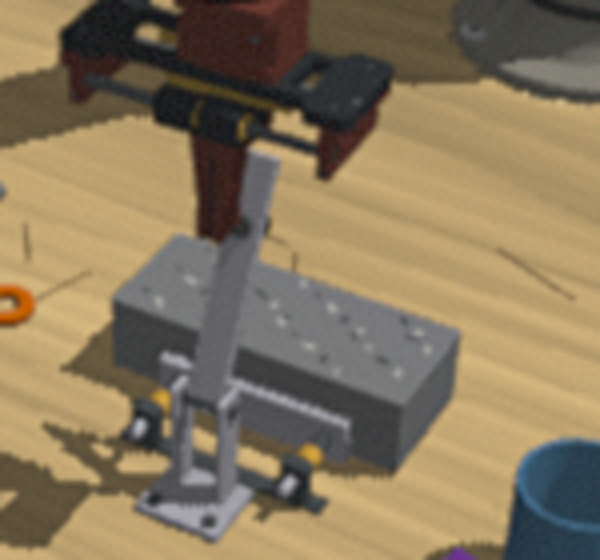

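View pics/nw.png

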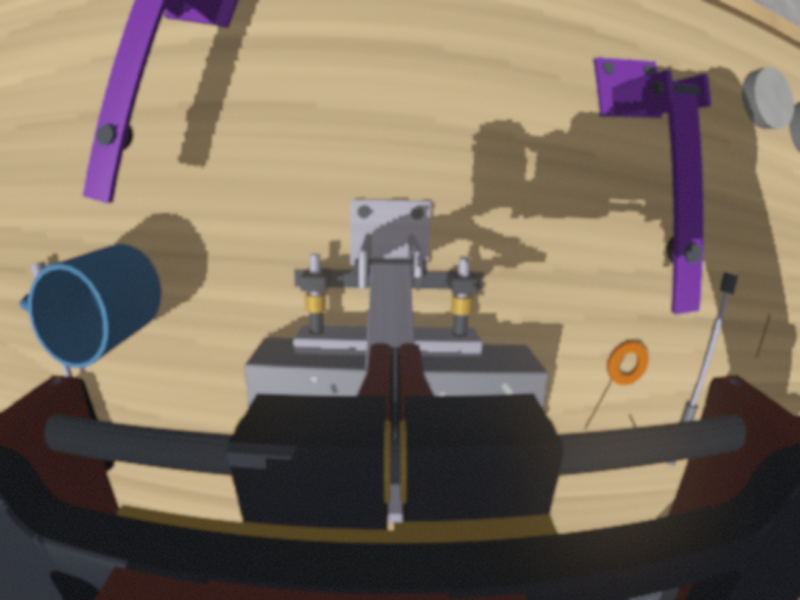

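```bash
python3 - <<'E'
from h import *
for p in ((.662,.0405,.194),(.662,.0405,.158),(.662,.0405,.23)):
  print((proj('scene',p)-[220,80])*4,(proj('side',p)-[130,140])*4)
from workcell import status
o=status.get_obs()
import subprocess
# triangulate tip: scene pixel (214,240)
oo,d=ray('scene',(220+214/4,80+240/4))
for z in (.1,.15,.2,.25,.3,.35): print(z,(oo+d*(z-oo[2])/d[2]).round(3))
E
python3 - <<'E'
import cv2
from workcell import imaging
im=imaging.get_image("side")[:,:,::-1]; cv2.imwrite("pics/n_side.png",im); im=imaging.get_image("scene")[:,:,::-1]; cv2.imwrite("pics/n_scene.png",im)
E
```

```text
[216.20902319 235.42491355] [408.36683441  90.82264374]
[215.50260386 284.19694132] [411.17505728 132.64240663]
[216.94565466 184.56700439] [405.41871205  46.91951237]
0.1 [ 0.557 -0.028  0.1  ]
0.15 [0.615 0.009 0.15 ]
0.2 [0.674 0.046 0.2  ]
0.25 [0.732 0.084 0.25 ]
0.3 [0.79  0.121 0.3  ]
0.35 [0.849 0.158 0.35 ]
```

View pics/n_side.png

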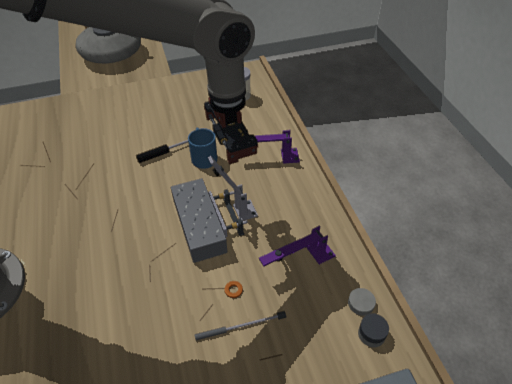

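View pics/n_scene.png

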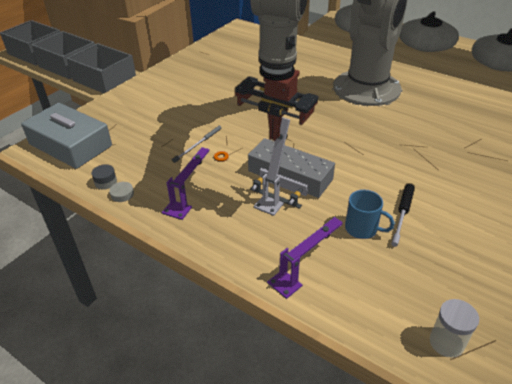

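Call:
{"name": "arm_command", "arguments": {"series": [[[-0.8, -0.06, 0, 0, 0], [-0.6, -0.05, 0, 0, 0], [-0.4, -0.03, 0, 0, 0], [-0.3, -0.02, 0, 0, 0], [-0.3, -0.02, 0, 0, 0]]]}}

```text
time_s: 38.5
ee_pos: [0.6387, 0.0385, 0.1615]
tcp_rot: [0.009, 0.999, 0.045, 0.005]
ft_force: [0.6, 0.1, 0.3]
opening: 0.0006
```

Call:
{"name": "arm_command", "arguments": {"series": [[[-0.3, -0.02, -0.1, 0, 0], [-0.4, -0.03, -0.2, 0, 0], [-0.5, -0.04, -0.3, 0, 0]]]}}

```text
time_s: 38.88
ee_pos: [0.6274, 0.0377, 0.1559]
tcp_rot: [0.009, 0.999, 0.045, 0.006]
ft_force: [0.8, -0.5, 1.2]
opening: 0.0006
```

```bash
python3 st.py; python3 sn2.py p
```

```text
t 38.875 ee [0.6274 0.0377 0.1559] yaw 0.09 lean [ 0.013 -0.018] tip [0.6269 0.0383 0.1919] F [ 0.8 -0.5  1.2] j [ 0.02  0.43 -0.25  1.7   0.15  1.02 -1.77]
```

View pics/psc.png

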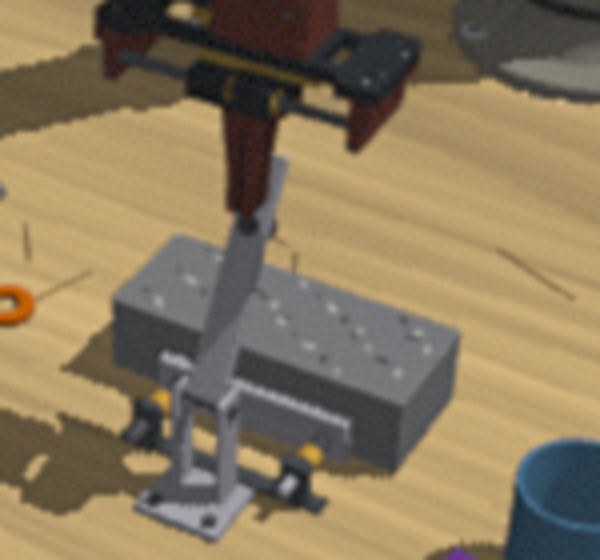

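View pics/ps.png

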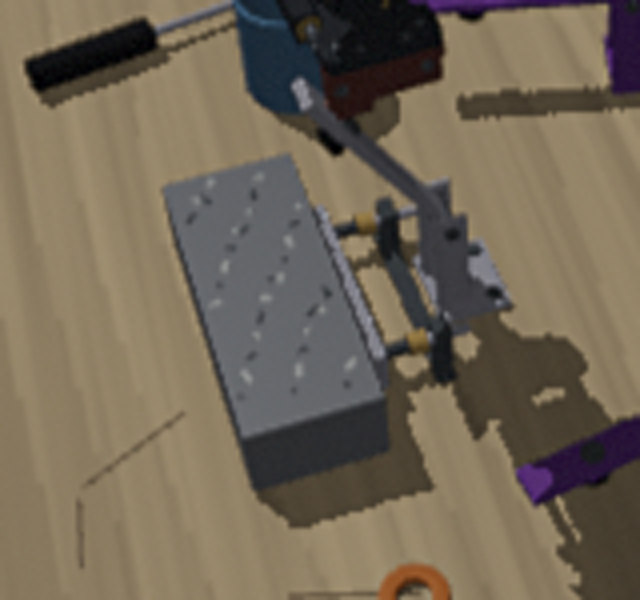

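Call:
{"name": "arm_command", "arguments": {"series": [[[-0.53, -0.04, -0.38, 0, 0], [-0.53, -0.04, -0.38, 0, 0], [-0.53, -0.04, -0.4, 0, 0], [-0.48, -0.04, -0.46, 0, 0], [-0.48, -0.03, -0.46, 0, 0], [-0.46, -0.03, -0.46, 0, 0]]]}}

```text
time_s: 39.72
ee_pos: [0.5944, 0.0353, 0.1286]
tcp_rot: [0.009, 0.999, 0.045, 0.005]
ft_force: [-0.2, 0.4, 0.8]
opening: 0.0006
```

```bash
python3 st.py
```

```text
t 39.725 ee [0.5944 0.0353 0.1286] yaw 0.091 lean [ 0.012 -0.018] tip [0.5939 0.036  0.1646] F [-0.2  0.4  0.8] j [ 0.02  0.41 -0.26  1.8   0.15  0.94 -1.78]
```

Call:
{"name": "arm_command", "arguments": {"series": [[[-0.42, -0.03, -0.52, 0, 0], [-0.42, -0.03, -0.52, 0, 0], [-0.4, -0.03, -0.52, 0, 0], [-0.4, -0.03, -0.52, 0, 0], [-0.3, -0.02, -0.56, 0, 0], [-0.27, -0.02, -0.56, 0, 0], [-0.25, -0.02, -0.55, 0, 0]]]}}

```text
time_s: 40.6
ee_pos: [0.5682, 0.0335, 0.0883]
tcp_rot: [0.009, 0.999, 0.045, 0.006]
ft_force: [1.8, 0.1, 0.4]
opening: 0.0004
```

```bash
python3 st.py; python3 sn2.py q
```

```text
t 40.6 ee [0.5682 0.0335 0.0883] yaw 0.091 lean [ 0.012 -0.018] tip [0.5678 0.0341 0.1243] F [1.8 0.1 0.4] j [ 0.02  0.42 -0.25  1.9   0.17  0.83 -1.81]
```

View pics/qsc.png

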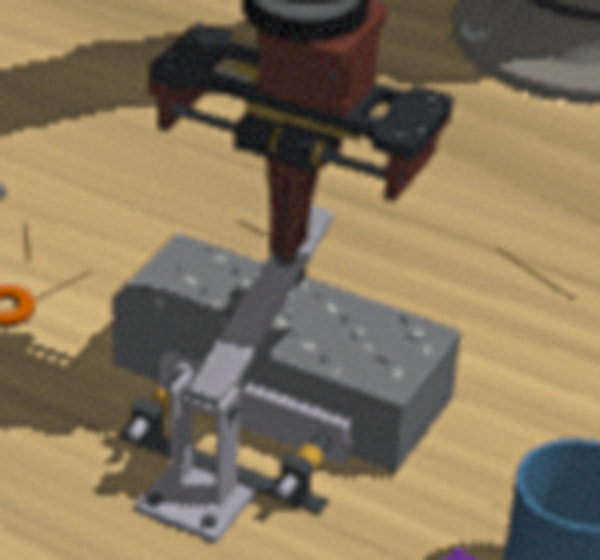

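Call:
{"name": "arm_command", "arguments": {"series": [[[-0.18, -0.01, -0.52, 0, 0], [-0.16, -0.01, -0.52, 0, 0], [-0.14, -0.01, -0.52, 0, 0], [-0.1, -0.01, -0.5, 0, 0], [-0.08, 0, -0.45, 0, 0], [-0.05, 0, -0.3, 0, 0]]]}}

```text
time_s: 41.45
ee_pos: [0.56, 0.0328, 0.058]
tcp_rot: [0.009, 0.999, 0.045, 0.005]
ft_force: [0.3, -0.3, 1.1]
opening: 0.0003
```

```bash
python3 st.py
```

```text
t 41.45 ee [0.56   0.0328 0.058 ] yaw 0.09 lean [ 0.01  -0.018] tip [0.5596 0.0334 0.094 ] F [ 0.3 -0.3  1.1] j [ 0.01  0.45 -0.25  1.93  0.18  0.77 -1.82]
```

Now creep down until the foot meets the slab.

Call:
{"name": "arm_command", "arguments": {"series": [[[0, 0, -0.25, 0, 0], [0, 0, -0.2, 0, 0], [0, 0, -0.2, 0, 0], [0, 0, -0.15, 0, 0]]]}}

```text
time_s: 41.95
ee_pos: [0.5591, 0.0327, 0.0492]
tcp_rot: [0.009, 0.999, 0.045, 0.004]
ft_force: [-0.7, 0.4, 0.7]
opening: 0.0006
```

Call:
{"name": "arm_command", "arguments": {"series": [[[0, 0, -0.12, 0, 0], [0, 0, -0.12, 0, 0]]]}}

```text
time_s: 42.2
ee_pos: [0.559, 0.0327, 0.0466]
tcp_rot: [0.009, 0.999, 0.045, 0.004]
ft_force: [-0.5, -0.0, 1.2]
opening: 0.0004
```

Call:
{"name": "arm_command", "arguments": {"series": [[[0, 0, -0.1, 0, 0], [0, 0, -0.1, 0, 0]]]}}

```text
time_s: 42.45
ee_pos: [0.559, 0.0327, 0.0445]
tcp_rot: [0.009, 0.999, 0.045, 0.004]
ft_force: [-1.0, -1.4, 0.9]
opening: 0.0004
```

Call:
{"name": "arm_command", "arguments": {"series": [[[0, 0, -0.1, 0, 0], [0, 0, -0.1, 0, 0]]]}}

```text
time_s: 42.7
ee_pos: [0.5591, 0.0327, 0.044]
tcp_rot: [0.01, 0.999, 0.045, 0.004]
ft_force: [-5.1, 0.1, 13.2]
opening: 0.0004
```

Call:
{"name": "arm_command", "arguments": {"series": [[[0, 0, 0.3, 0, 0], [0, 0, 1, 0, 0], [0, 0, 4, 0, 0], [-1, 0, 5, 0, 0], [-2, 0, 5, 0, 0], [-3, 0, 4, 0, 0], [-3, 0, 2, 0, 0], [-2, 0, 0, 0, 0], [0, 0, 0, 0, 0]]]}}

```text
time_s: 43.82
ee_pos: [0.4469, 0.0331, 0.2678]
tcp_rot: [0.009, 0.999, 0.045, 0.007]
ft_force: [0.3, 0.4, -0.3]
opening: 0.0005
```

```bash
python3 st.py; python3 sn2.py r; python3 snap.py r2
```

```text
t 43.825 ee [0.4469 0.0331 0.2678] yaw 0.091 lean [ 0.016 -0.018] tip [0.4463 0.0338 0.3038] F [ 0.3  0.4 -0.3] j [ 0.07  0.03 -0.3   1.95  0.03  1.15 -1.73]
43.925 [0.44806712 0.03314488 0.26737873] [ 0.48 -0.38  0.33]
```

View pics/rsc.png

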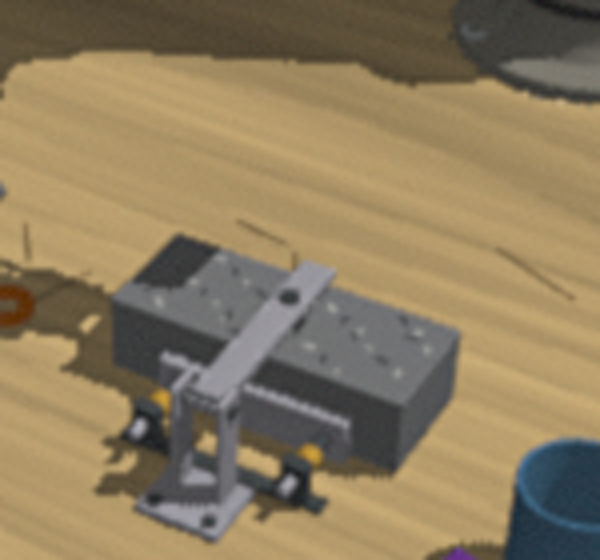

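View pics/rs.png

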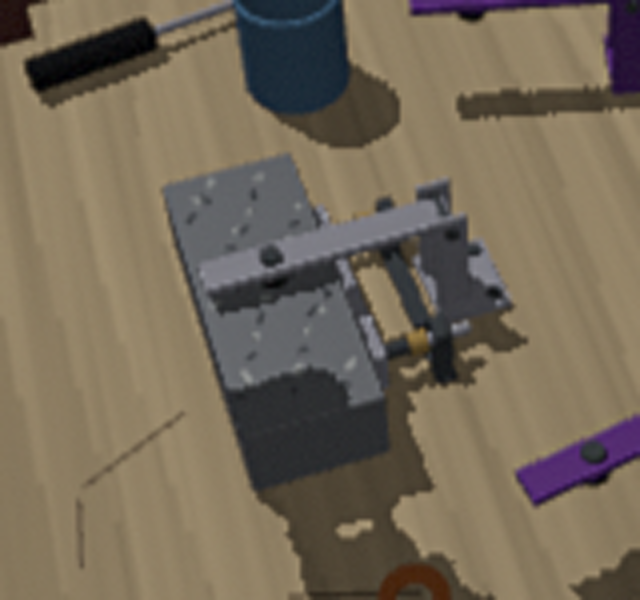

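View pics/r2w.png

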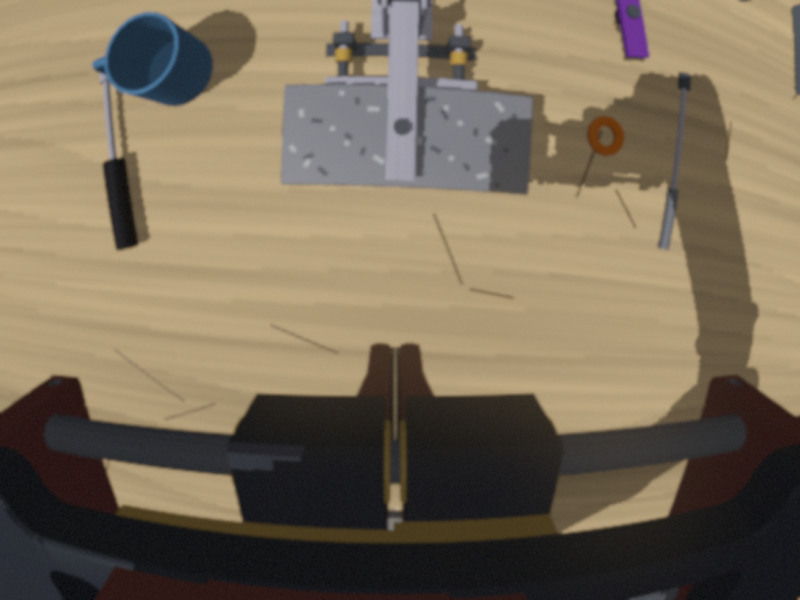

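```bash
python3 - <<'E'
import cv2,numpy as np
from h import *
for n in ('d','m','r'):
  a=cv2.imread(f"pics/{n}sc.png",0).astype(float); out=[]
  for u in (270,290,310,330):
    col=a[:,u-3:u+4].mean(1); v0=int(385+(u-270)*.36)
    seg=col[v0-20:v0+30]; g=np.diff(seg); i=np.argmin(g); lo=max(0,i-4); gg=np.clip(-g[lo:i+5],0,None); out.append(v0-20+lo+(gg*np.arange(len(gg))).sum()/gg.sum())
  print(n,np.round(out,1))
P=np.load("P_r2.npy"); f=lambda u,v,z: wonz(P,((u+.5)*.64-.5,(v+.5)*.64-.5),z)[:2]
for nm,a,b in (('front',f(287,86,.064),f(532,97,.064)),('back',f(282,183,.064),f(528,193,.064)),('bar',f(330,77,.04),f(477,82,.04))):
  d=a-b; print(nm,a.round(4),b.round(4),np.linalg.norm(d).round(4),'yaw',np.arctan2(-d[0],d[1]).round(4),'mid',((a+b)/2).round(4))
th=.0745;ex=np.array([np.cos(th),np.sin(th),0]);ey=np.array([-ex[1],ex[0],0]);F0=np.array([.6025,.0365,0])
for cam,uv in (('scene',(220+320/4,80+266/4)),('side',(130+208/4,140+274/4))):
    o,d=ray(cam,uv); s=((F0-o)@ey)/(d@ey); p=o+s*d; r=p-F0; h=np.array([r@ex-.075,p[2]-.078]); print(cam,'tip rel hinge',h.round(4))
E
```

```text
d [397.3 404.9 412.5 420.2]
m [400.3 408.  414.2 421.8]
r [400.5 407.5 414.3 421.8]
front [0.5966 0.138 ] [ 0.6088 -0.0777] 0.2161 yaw 0.0568 mid [0.6027 0.0302]
back [0.5097 0.135 ] [ 0.5212 -0.0826] 0.218 yaw 0.0528 mid [0.5154 0.0262]
bar [0.6114 0.1041] [ 0.6201 -0.0309] 0.1353 yaw 0.0645 mid [0.6158 0.0366]
scene tip rel hinge [-0.1647 -0.0029]
side tip rel hinge [-0.1544  0.0051]
```

```bash
python3 - <<'E'
from workcell import env,status
print(env.close_job()); print(status.get_obs()['time_s'])
E
```

```text
the job is handed in; nothing more can be done
None
the job is handed in; nothing more can be done
```

The slab is home against the stop bar with the clamp foot down on it, but I probably broke the 12 N push limit once on the way. If that counts, the run failed at that moment.

**Push limit:** at the end of the last left-corner stroke, t = 34.8 s, the wrist sensor read −12.5 N along x and +7.5 N along z. That is about 14.6 N together, over the 12.3 N limit on slab contact. An earlier right-corner stroke, at 31.85 s, reached about 12.0 N. The sensor's noise is about ±1 N, so I can't say for certain.

**What I did:** I walked the slab forward with six alternating left and right corner strokes (the first right stroke was split in two). I then swung the grey clamp arm down until the foot seated, at about 13 N. The purple look-alikes and the bystanders were not touched. I handed in at about 44 s, with the tool clear of everything.

**Last checks, from the pictures:**

| Check | Measured | Required |
|---|---|---|
| Squareness to the bar | 0.01 to 0.02 rad | below 0.045 rad |
| Off centre | about 6 mm | within 25 mm |
| Bar pressed in | about 2 mm in the scene camera, about 1 mm in the wrist camera | more than 0.5 mm |
| Clamp arm | level within measurement error (tip −3 mm in one view, +5 mm in the other) | below 0.035 rad |

**Disagreements:**
- **Bar press:** the two cameras gave different depths, but both are above what is needed.
- **Clamp arm:** the two views bracket level. The spread is about the size of the tolerance, so the firm 13 N seating is the better evidence.
- **Finger length:** the real fingertip sat about 36 mm above the reported TCP. My first left push slid over the slab's top without touching it until I corrected for that.

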